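Shut and clip down a clip-lock spares box

TASK

Shut the clip-lock box on the packing table so that its spares stay clean: swing the lid down onto its seal, then fold each of its three blue clips down over the rim, drawing it down and pushing it in until it snaps fully home under its catch and stays there by itself. The plastic is thin, so press with no more than about 25 N anywhere on the box, and leave the mug, the ink pad and the rubber stamp where they stand.

Things in the scene. Friction and masses are not known exactly. Their poses are not given: they have to be found in the camera images.
- clip_box: Clear plastic box, screwed down, with white hinged lid, orange seal on its rim and three blue clip flaps on the lid. Origin: centre of its underside. x runs from the nose side to the lid hinge (about the robot's left), y about towards the robot, z up. Walls 110 (x) by 130 (y) mm, rim 74 mm high. Box, lid and clips bear at most 25 N (all finger contacts added up); ease into stops at under 10 mm/s.
- lid_hinge (a point): Middle of the lid's hinge axis, at (65, 0, 78) mm in the box's frame, axis along the box's y. The shut lid is a plate 120 (x) by 142 (y) mm, its front edge 125 mm from this axis, 6 mm thick about the axis height, with a 3 mm bead round its top, so its top lies 6 mm above the axis.
- lid (a joint): Lid angle, rad, grows as it opens: 0 = pressed hard down, 0.028 = shut, resting on its seal, under 0.022 = held down by clips, 1.57 = upright; starts at 0.9 to 1.25. The hinge is stiff (1 to 2 N at the lid's edge) and the lid stays where it is left. The seal props the shut lid up 3.5 mm at the nose; pressing it fully down takes some 15 to 20 N there.
- nose_lip (a point): Clip opposite the lid hinge (box's -x side, robot's right): blue flap, 50 wide, 34 long. Point: corner where its outer face meets the thumb lip, a 6.5 mm ledge at its free end; 31.5 mm from the clip's hinge along the flap, 3.5 mm outboard. Own z: from lip to hinge; -x: out of the outer face. Home: z vertical, within 0.13 rad; not yet caught: over 0.16. Starts 1.2 to 1.75 rad out, stays where put.
- near_lip (a point): The same point on the clip at the robot's side of the box (+y side), an equal flap. A bead inside each clip, 22 mm below its hinge, must pass under a catch bar that stands 8 mm out from the wall, 60 mm above the table. With the lid proud on its seal the bead meets the bar nearly level: pushing straight in jams (over 20 N).
- far_lip (a point): The same point on the clip at the side away from the robot (-y side), an equal flap. Pushing in and down together (about 4 in to 3 down), fingertip on the thumb lip and against the flap, draws the lid down and a clip snaps under its bar with some 6 to 13 N, then stands firm. To let go, lift first, then move away: dragging the lip outwards while pressing down can pull it open again.
- nose_hinge (a point): Middle of the nose clip's hinge axis on the lid's edge: (-64.5, 0, 78) mm in the box's frame when the lid is fully down; axis along the box's y. The flap's outer face lies 3.5 mm outboard of it, the lip's upper face 31.5 mm below it when home.
- near_hinge (a point): Middle of the near clip's hinge axis: (-12, 74.5, 78) mm in the box's frame when the lid is fully down; axis along the box's x. The walls bow, so where a clip comes home differs from nominal by up to 3 mm in or out at the lip, for each clip, and the bars are not measured: feel for the snap and the firm stop.
- far_hinge (a point): Middle of the far clip's hinge axis: (-12, -74.5, 78) mm in the box's frame when the lid is fully down; axis along the box's x.
- ink_pad_mid (a point): Flat blue ink pad tin, closed, 64 by 97 by 19 mm; the point is its centre. A bystander.
- rubber_stamp_mid (a point): Wooden rubber stamp with a turned knob, 29 by 60 by 66 mm; the point is its centre. A bystander.
- mug_mid (a point): White mug, 79 mm across, 114 mm with its handle, 89 mm high; the point is half-way up. A bystander.
There are look-alikes about, which are no part of the job. Of the things that look like the clip_box, the larger one is meant.

How it is judged:
On the way:
1. the lid is swung shut down onto its seal (value of joint lid below 0.05 rad), for 0.2 s.
At the end, for the whole second after the job is handed in: The lid is held down on its seal (lid angle under 0.022 rad) and each of the three clips is snapped home (hanging within 0.13 rad of straight down) (value of joint lid below 0.022 rad and angle between each of nose_lip, near_lip, far_lip's own z axis and vertical below 0.13 rad); the robot touches nothing.
It fails at once if the robot presses on the box, its lid or a clip with more than 25 N (contact force between any of the fingers, the arm and clip_box above 25 N).
It fails at once if the mug, the ink pad or the rubber stamp is moved by more than 20 mm (distance of any of mug_mid, ink_pad_mid, rubber_stamp_mid from where it was at the start of the episode above 0.02 m).
It also fails if it takes over 62 s, if anything falls off the work surface, if the arm or the gripper's body presses on something with over 40 N, if the wrist force passes 120 N, or if a joint passes its speed limit or range.

ROBOT

A 6-joint arm with a two-finger parallel gripper is mounted at the origin on the work surface; the furniture and walls round the work are solid. World frame = base frame: x ahead of the robot, y to its left, z up, the work surface at z = 0. Lengths are in m, angles in rad, forces in N, time in s.
With the tool pointing down it reaches from about 0.425 to 0.95 m from the base axis. Payload 3.5 kg.
Tool frame: the origin (TCP) lies midway between the tips of the shut fingers; the grasp point (between the pads) lies 19 mm behind it; z points along the fingers, x is the direction in which the jaws open and shut, and the axes are right-handed (so a half turn about z gives the same grasp; the last joint's range is limited). The gripper opens to 85 mm and grips with 20 to 120 N. Pads are 22 mm wide; open, the fingers measure 114 mm over their backs; the gripper's body (76 mm by 85 mm) begins 54 mm behind the grasp point. The pads swing forward as they close: fully open they stand 13 mm farther back than shut.
Start: joints at [1.079, 0.286, 1.577, -0, 1.279, -0.15], TCP at [0.226, 0.636, 0.204] pointing down, gripper open.
Joint ranges: [-2.77, 2.77], [-0.9, 2.22], [0.21, 2.48], [-1.53, 4.67], [0.24, 2.81], [-2.84, 2.84]. Speed limits (rad/s): [2.79, 2.79, 3.14, 3.14, 3.14, 3.14].

INTERFACE

Orientations are given as a unit quaternion [x, y, z, w].
In Python, from plant import readout, optics, ctrl gives the robot as it stands. The module is installed in compiled form; this text tells all that it offers.
- The arm moves only by the shell command python3 -m crank 'ROWS' [OPENING] [FORCE]. ROWS is text: rows parted by semicolons, each of 6 numbers parted by spaces: the shift along the tool's x, y, z in mm, then the turn, a rotation vector about the tool's x, y, z in rad. In form: dx dy dz ax ay az; .... A call has 1 to 5 rows; each row shifts and turns the commanded pose from where the row before left it, along the tool's axes as they then stand; what a row does not reach is not made up. A row lasts 1/8 s, in which the tool goes at most 62.5 mm and 10.7 degrees, less where a joint would pass 70% of its speed; a pose out of reach is approached as far as the arm can. A call is refused whole if a number of a shift passes 62.5 or a number of a turn 0.188, either way. A call with a gripper value outside its range is refused whole. OPENING is the opening, from -1 (shut) to 1 (fully open), set as the call begins (- or left out, the last holds). The fingers move at their own pace and stop on an object; FORCE is the grip in N (left out, the last holds). Time passes only in rows, so rows that do not move let the fingers close. It gives the time, the measured TCP pose, the force and the opening at its end, in the units of the state.
- readout.get_state(): the state, without advancing time (a new reading comes with each control period).
- optics.read_camera(name): name is "scene" or "top"; returns the picture (480x640x3 uint8, red, green, blue); there is no depth.
- optics.calibration(name): a dict with "mtx" (3x3 intrinsics, pixels), "rvec" (rotation vector, rad) and "tvec" (3), from world to camera coordinates, as OpenCV has them. Camera axes: x right, y down, z forward; pixel columns grow to the right and rows downward; lengths in m; the calibration is good to about 2 mm. A picture is of the moment at which its call begins. calibration takes no time and is no camera call.
- ctrl.sign_off(): hands the job in, once; it reports no verdict.
Trained networks look in the newest picture that a camera, given by its name, has taken for a name from the list of things; names that differ only in an ending like _2 or _b are one class to them, and where a whole thing is asked for, a point or a joint stands for the part that bears it (a point fixed in the world has none). Each returns a list of dicts, best first, with "p" (0 to 1); they miss things now and then, are a little off and sometimes report something else, mostly with a low value. They report only what shows in the picture. A call takes as long as a camera call. They do not tell look-alikes from the thing itself.
- optics.recognise(camera, thing): "xy" ([column, row] as shares, 0 to 1, of the picture: columns of its width, rows of its height, amid what is visible of it).
The state is a dict: "time": time; "qpos": joint angles; "dq": joint speeds; "joint_efforts": joint torques, N m; "eef_pos": TCP position; "tcp_rot": TCP orientation; "contact_force": force on the tool from outside, world axes, zero at the start; "wrist_torque": the same for the moment, N m; "opening": opening from 0.0 (shut) to 1.0 (fully open).
Only numpy, scipy, OpenCV 4.12 (cv2) and the standard library are available. Lean on these libraries where they do the work, as an engineer would, in place of code of your own. Each camera call takes 0.05 s, during which the arm holds its last target.

## Working session

There is one attempt and no reset: what is moved stays moved. The work goes in short steps, Python scripts to look and compute and a shell command to move; the robot and the scene stay as the last step left them, time stands still between calls to the robot, and variables do not carry over. Pictures are saved under pics/ and viewed, and the job is handed in when it is done.

```bash
mkdir -p pics
cat > h.py <<'E'
import numpy as np, cv2
from plant import readout, optics, ctrl
def P(cam):
    c=optics.calibration(cam); R,_=cv2.Rodrigues(np.array(c['rvec'],float)); return np.array(c['mtx']),R,np.array(c['tvec'],float).reshape(3)
def ray(cam,px):
    K,R,t=P(cam); d=R.T@np.linalg.solve(K,[px[0],px[1],1]); o=-R.T@t; return o,d/np.linalg.norm(d)
def onz(cam,px,z):
    o,d=ray(cam,px); return o+d*(z-o[2])/d[2]
def proj(cam,X):
    K,R,t=P(cam); p=K@(R@np.array(X,float)+t); return p[:2]/p[2]
def tri(p1,p2):
    o1,d1=ray('scene',p1); o2,d2=ray('top',p2)
    A=np.array([d1,-d2]).T; s=np.linalg.lstsq(A,o2-o1,rcond=None)[0]
    a=o1+s[0]*d1;b=o2+s[1]*d2; return (a+b)/2,np.linalg.norm(a-b)
def snap(n):
    for c in ('scene','top'):
        im=optics.read_camera(c); cv2.imwrite(f'pics/{n}_{c}.png',im[:,:,::-1])
E
python3 - <<'E'
from h import *
np.set_printoptions(precision=4,suppress=True)
snap('a')
for c in('scene','top'):
    K,R,t=P(c); print(c,K.tolist(),'cam pos',-R.T@t,'fwd',R[2])
for n in['clip_box','nose_lip','near_lip','far_lip','lid_hinge']:
    for c in('scene','top'):
        print(n,c,[(np.round(np.array(r['xy'])*[640,480]).tolist(),round(r['p'],2)) for r in optics.recognise(c,n)])
print(readout.get_state())
E
```

```text
scene [[576.1185961748114, 0.0, 312.7848727726412], [0.0, 576.1185961748114, 238.5965775880399], [0.0, 0.0, 1.0]] cam pos [-0.0502 -0.9849  0.5191] fwd [ 0.4217  0.8153 -0.3967]
top [[472.88181996292366, 0.0, 307.96790404407466], [0.0, 472.88181996292366, 239.3932501505518], [0.0, 0.0, 1.0]] cam pos [ 0.2993 -0.0731  1.1521] fwd [ 0.0792 -0.0072 -0.9968]
clip_box scene [([361.0, 230.0], 0.82), ([235.0, 354.0], 0.56)]
clip_box top [([317.0, 179.0], 0.63), ([407.0, 332.0], 0.56)]
nose_lip scene [([370.0, 172.0], 0.87), ([239.0, 371.0], 0.62)]
nose_lip top [([324.0, 167.0], 0.54)]
near_lip scene [([322.0, 202.0], 0.61)]
near_lip top [([303.0, 211.0], 0.72), ([408.0, 359.0], 0.58)]
far_lip scene [([407.0, 191.0], 0.51), ([276.0, 348.0], 0.49)]
far_lip top [([318.0, 128.0], 0.61)]
lid_hinge scene [([362.0, 197.0], 0.78), ([235.0, 345.0], 0.67), ([371.0, 173.0], 0.36), ([366.0, 228.0], 0.23)]
lid_hinge top [([407.0, 336.0], 0.77), ([308.0, 171.0], 0.59)]
{'time': 0.6, 'qpos': array([ 1.079 ,  0.2863,  1.5767,  0.    ,  1.2786, -0.15  ]), 'dq': array([ 0.0004, -0.001 , -0.0008, -0.0015,  0.0009,  0.0009]), 'joint_efforts': array([ -0.0005, -40.5659, -29.2742,  -0.0001,   0.0006,   0.    ]), 'eef_pos': array([0.2262, 0.636 , 0.2043]), 'tcp_rot': array([ 0.8171,  0.5766, -0.    , -0.    ]), 'contact_force': array([-0.7721,  0.3102, -0.5995]), 'wrist_torque': array([0.0212, 0.0026, 0.0554]), 'opening': 1.0004039603182484}
```

View pics/a_scene.png

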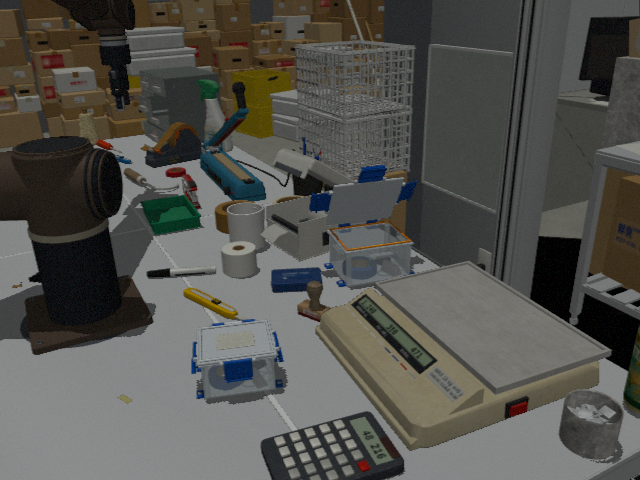

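View pics/a_top.png

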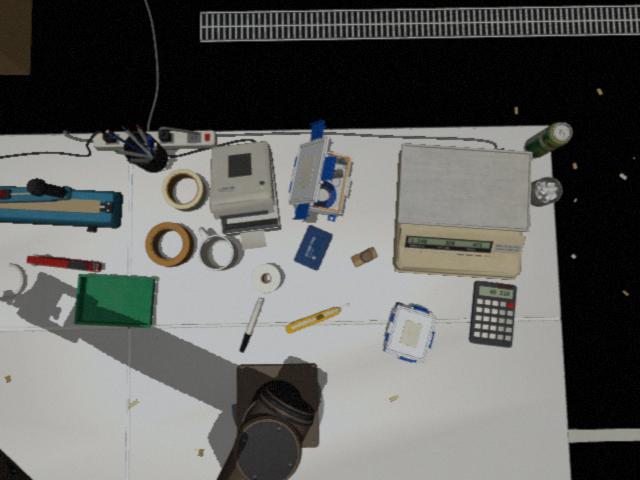

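Run:
```python
import cv2
a=cv2.imread('pics/a_scene.png')[150:300,260:440]; b=cv2.imread('pics/a_top.png')[110:280,230:400]
cv2.imwrite('pics/a1.png',cv2.resize(a,(720,600),interpolation=cv2.INTER_CUBIC));cv2.imwrite('pics/a2.png',cv2.resize(b,(600,600),interpolation=cv2.INTER_CUBIC))
```

```text
(no output)
```

View pics/a1.png

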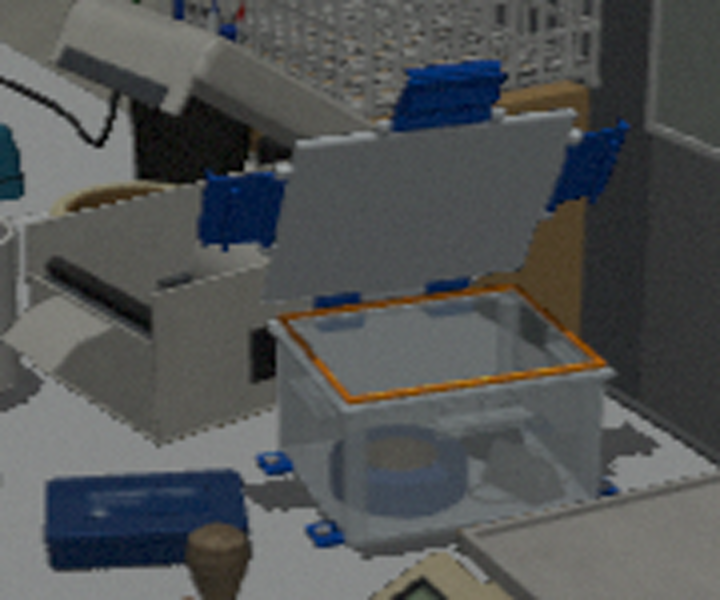

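View pics/a2.png

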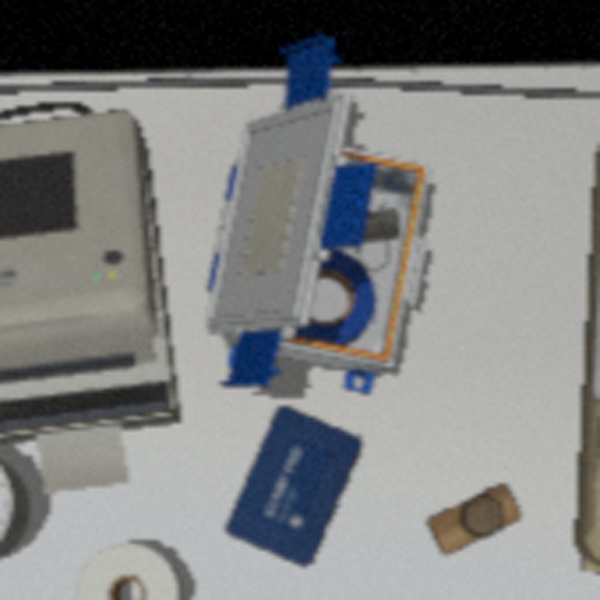

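Run:
```python
from h import *
from scipy.optimize import least_squares
np.set_printoptions(precision=4,suppress=True)
for c,p in [('scene',(345.75,251)),('scene',(413,243)),('scene',(328,231.3)),('scene',(389.5,221.8)),('top',(351.3,157.6)),('top',(342.8,214.3))]: print(c,onz(c,p,.075))
# orange blob at full-res
for c in('scene','top'):
    im=cv2.imread(f'pics/a_{c}.png'); hsv=cv2.cvtColor(im,cv2.COLOR_BGR2HSV)
    m=cv2.inRange(hsv,(8,130,120),(22,255,255)); 
    r=(260,150,180,150) if c=='scene' else (300,140,70,90)
    ys,xs=np.nonzero(m[r[1]:r[1]+r[3],r[0]:r[0]+r[2]]); pts=np.c_[xs+r[0],ys+r[1]]
    h=cv2.convexHull(pts.astype(np.int32)).reshape(-1,2); print(c,len(pts),h.tolist())
```

```text
scene [ 0.4469 -0.1548  0.075 ]
scene [ 0.5738 -0.1897  0.075 ]
scene [ 0.4653 -0.0555  0.075 ]
scene [ 0.5983 -0.0779  0.075 ]
top [ 0.5731 -0.1851  0.075 ]
top [ 0.4411 -0.162   0.075 ]
scene 109 [[410, 240], [407, 241], [377, 246], [353, 249], [346, 249], [343, 246], [339, 241], [339, 240], [401, 233], [402, 233], [406, 236]]
top 82 [[349, 160], [347, 171], [342, 197], [340, 207], [339, 211], [337, 211], [322, 208], [318, 207], [334, 155], [338, 155], [348, 157], [349, 158]]
```

```bash
cat > model.py <<'E'
from h import *
def lidpt(p,th): # p in box frame w/ lid at 0 (mm) -> box frame
    p=np.array(p,float); r=65-p[0]; h=p[2]-78; c,s=np.cos(th),np.sin(th)
    return np.array([65-r*c+h*s, p[1], 78+r*s+h*c])   # opening raises nose; top face tilts to +x
def world(b,pb):
    x,y,yaw=b; c,s=np.cos(yaw),np.sin(yaw); p=np.array(pb,float)/1000
    return np.array([x+c*p[0]-s*p[1], y+s*p[0]+c*p[1], p[2]])
def clip(k,d,z,w,a): # point on clip: d out of face, z below hinge, w along width, a out angle; box frame with lid at 0
    # at home: down=-z, out=outward ; swing out by a
    o=d*np.cos(a)+z*np.sin(a); dn=-d*np.sin(a)+z*np.cos(a)
    if k=='nose': return np.array([-64.5-o,w,78-dn])
    if k=='near': return np.array([-12+w,74.5+o,78-dn])
    return np.array([-12+w,-74.5-o,78-dn])
E
python3 - <<'E'
from model import *
from scipy.optimize import least_squares
np.set_printoptions(precision=4,suppress=True)
S=lambda u,v:(260+u/4,150+v/4)
T=lambda u,v:(230+u/3.529,110+v/3.529)
obs=[]
for n,(u,v) in {(-55,65):(343,404),(-55,-65):(610,372),(55,65):(274,325)}.items(): obs.append(('scene',S(u,v),(*n,74),0))
for n,(u,v) in {(-55,65):(398,368),(-55,-65):(428,168)}.items(): obs.append(('top',T(u,v),(*n,74),0))
for n,(u,v) in {(-60,71):(297,142),(-60,-71):(577,112),(60,71):(265,300),(60,-71):(525,270)}.items(): obs.append(('scene',S(u,v),(*n,75),1))
for n,(u,v) in {(-60,71):(305,330),(-60,-71):(350,97),(60,71):(212,330),(60,-71):(248,125)}.items(): obs.append(('top',T(u,v),(*n,84),1))
def f(p):
    r=[]
    for c,uv,pt,l in obs:
        q=lidpt(pt,p[3]) if l else pt
        r+=list(proj(c,world(p[:3],q))-uv)
    return np.array(r)
s=least_squares(f,[.52,-.12,1.36,1.1],loss='soft_l1')
print(s.x,s.cost); print(f(s.x).reshape(-1,2))
np.save('box.npy',s.x)
b=s.x[:3];th=s.x[3]
for c in('scene','top'):
    im=cv2.imread(f'pics/a_{c}.png'); im=cv2.resize(im,None,fx=4,fy=4,interpolation=cv2.INTER_CUBIC)
    def L(pts,col):
        q=np.array([proj(c,world(b,x))*4+1.5 for x in pts]); cv2.polylines(im,[q.astype(int).reshape(-1,1,2)],True,col,1)
    L([(i*55,j*65,74) for i,j in((1,1),(1,-1),(-1,-1),(-1,1))],(0,255,0));L([(i*55,j*65,0) for i,j in((1,1),(1,-1),(-1,-1),(-1,1))],(0,255,0))
    for z in(75,84): L([lidpt((i*60,j*71,z),th) for i,j in((1,1),(1,-1),(-1,-1),(-1,1))],(0,0,255))
    for k in('nose','near','far'):
      for a,col in((1.25,(255,255,0)),(1.6,(255,0,255))): L([lidpt(clip(k,3.5,z,w,a),th) for z,w in((0,-25),(0,25),(34,25),(34,-25))],col)
    o=(280*4,150*4) if c=='scene' else (270*4,110*4)
    cv2.imwrite(f'pics/fit_{c}.png',im[o[1]:o[1]+600,o[0]:o[0]+680])
E
```

```text
[ 0.5201 -0.1205  1.3631  1.048 ] 10.824207980915032
[[ 0.9017  1.8988]
 [-0.7893  0.2949]
 [ 0.0723 -0.1103]
 [-0.506  -1.6551]
 [ 1.1329  0.3999]
 [-0.7201  1.3702]
 [ 0.3603  0.5323]
 [-1.3242  2.4957]
 [-0.6252  1.1325]
 [-0.3383 -1.336 ]
 [-0.4327 -1.7619]
 [-0.8892  0.9785]
 [ 0.6311 -1.0382]]
```

View pics/fit_scene.png

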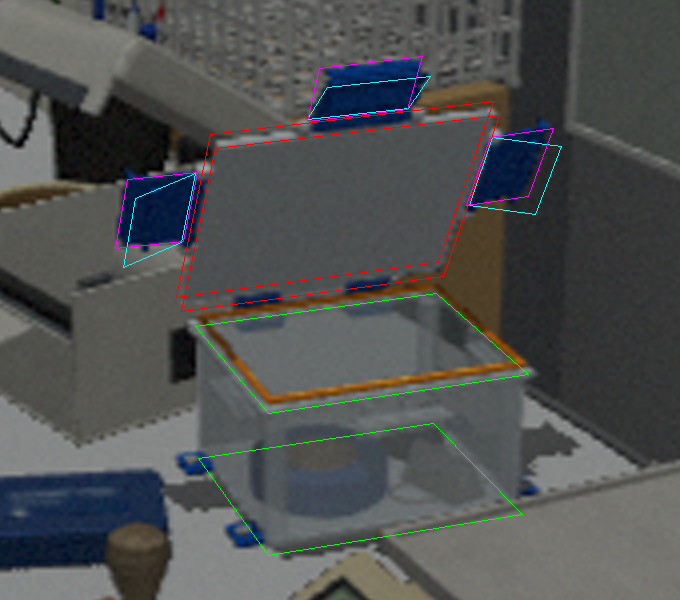

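View pics/fit_top.png

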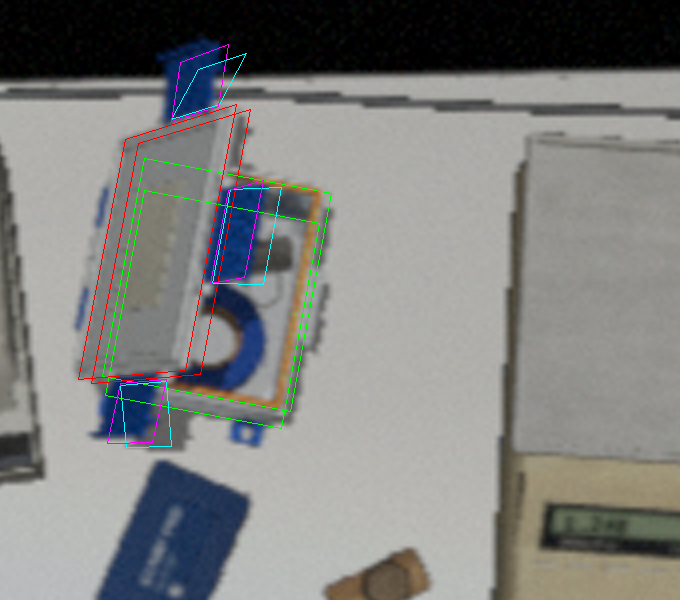

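```bash
python3 - <<'E'
from model import *
np.set_printoptions(precision=4,suppress=True)
b=np.load('box.npy')[:3]
def inbox(w):
    d=w[:2]-b[:2];c,s=np.cos(b[2]),np.sin(b[2]);return np.round([ (c*d[0]+s*d[1])*1e3,(-s*d[0]+c*d[1])*1e3],1)
for c,p in [('scene',(345.5,249.7)),('scene',(411,240.3)),('top',(339.5,211.7)),('top',(349.7,157.3)),('top',(342,197)),('top',(347.4,171))]:
    print(c,p,inbox(onz(c,p,.077)))
E
python3 - <<'E'
import cv2
a=cv2.imread('pics/a_top.png')[145:225,285:365]
cv2.imwrite('pics/a3.png',cv2.resize(a,(600,600),interpolation=cv2.INTER_NEAREST))
a=cv2.imread('pics/a_scene.png')[205:295,320:420]
cv2.imwrite('pics/a4.png',cv2.resize(a,(660,594),interpolation=cv2.INTER_NEAREST))
E
```

```text
scene (345.5, 249.7) [-47.2  64.5]
scene (411, 240.3) [-47.9 -66.7]
top (339.5, 211.7) [-48.2  64.5]
top (349.7, 157.3) [-48.4 -64.6]
top (342, 197) [-47.7  30. ]
top (347.4, 171) [-48.9 -32. ]
```

View pics/a3.png

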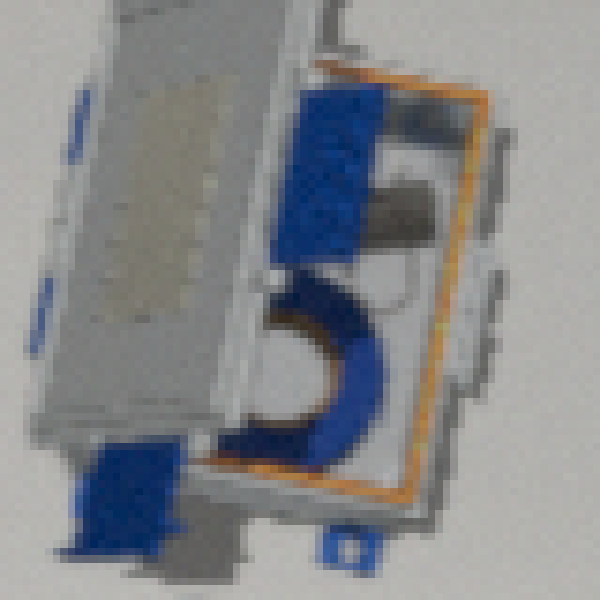

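View pics/a4.png

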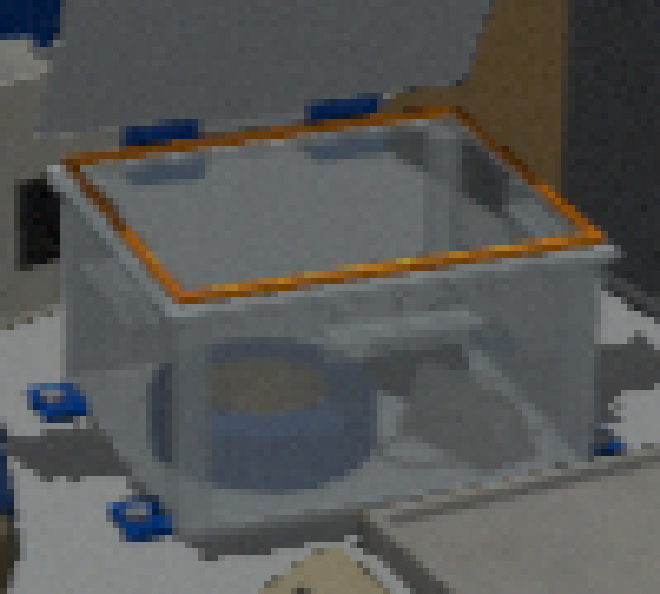

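Run:
```python
from model import *
np.set_printoptions(precision=4,suppress=True)
b=np.load('box.npy')[:3]
def inbox(w):
    d=w[:2]-b[:2];c,s=np.cos(b[2]),np.sin(b[2]);return np.round([ (c*d[0]+s*d[1])*1e3,(-s*d[0]+c*d[1])*1e3],1)
S=lambda u,v:(320+u/6.6-.5,205+v/6.6-.5)
T=lambda u,v:(285+u/7.5-.5,145+v/7.5-.5)
for z in(.074,.077):
  for c,n,p in [('scene','nn',S(180,303)),('scene','nf',S(607,237)),('scene','hn',S(64,160)),('scene','hf',S(465,106)),('scene','rim nn',S(175,310)),('scene','rim nf',S(618,250)),('scene','rim hn',S(48,165)),('top','nn',T(415,505)),('top','nf',T(492,92)),('top','rim nn',T(435,528))]:
    print(z,c,n,inbox(onz(c,p,z)))
```

```text
0.074 scene nn [-44.7  61.2]
0.074 scene nf [-42.5 -70.4]
0.074 scene hn [66.6 60. ]
0.074 scene hf [ 66.2 -72.4]
0.074 scene rim nn [-48.7  64. ]
0.074 scene rim nf [-52.  -69.4]
0.074 scene rim hn [64.4 65.8]
0.074 top nn [-49.2  64.3]
0.074 top nf [-49.2 -66.9]
0.074 top rim nn [-56.5  70.1]
0.077 scene nn [-50.9  63.3]
0.077 scene nf [-48.7 -67.3]
0.077 scene hn [59.6 62.2]
0.077 scene hf [ 59.3 -69.4]
0.077 scene rim nn [-54.8  66.2]
0.077 scene rim nf [-58.1 -66.3]
0.077 scene rim hn [57.5 67.9]
0.077 top nn [-49.   64.7]
0.077 top nf [-49.1 -66.1]
0.077 top rim nn [-56.3  70.5]
```

```bash
cat > fit.py <<'E'
from model import *
from scipy.optimize import least_squares
np.set_printoptions(precision=4,suppress=True)
S=lambda u,v:(320+u/6.6-.5,205+v/6.6-.5)
T=lambda u,v:(285+u/7.5-.5,145+v/7.5-.5)
S2=lambda u,v:(260+u/4-.4,150+v/4-.4)
obs=[]
for n,(u,v) in {(-55,65):(180,303),(-55,-65):(607,237),(55,65):(64,160),(55,-65):(465,106)}.items(): obs.append(('scene',S(u,v),(*n,77),0))
for n,(u,v) in {(-55,65):(415,505),(-55,-65):(492,92)}.items(): obs.append(('top',T(u,v),(*n,77),0))
for n,(u,v) in {(-60,71):(297,142),(-60,-71):(577,112)}.items(): obs.append(('scene',S2(u,v),(*n,75),1))
obs.append(('top',T(248,430),(-60,71,75),1)); 
obs.append(('top',T(30,440),(60,71,84),1)); 
def f(p):
    r=[]
    for c,uv,pt,l in obs:
        q=lidpt(pt,p[3]) if l else pt
        r+=list(proj(c,world(p[:3],q))-uv)
    return np.array(r)
s=least_squares(f,[.52,-.12,1.36,1.1],loss='soft_l1')
print(s.x,s.cost); print(f(s.x).reshape(-1,2))
np.save('box.npy',s.x)
b=s.x[:3];th=s.x[3]
for c in('scene','top'):
    im=cv2.imread(f'pics/a_{c}.png'); im=cv2.resize(im,None,fx=4,fy=4,interpolation=cv2.INTER_CUBIC)
    def L(pts,col):
        q=np.array([proj(c,world(b,x))*4+1.5 for x in pts]); cv2.polylines(im,[q.astype(int).reshape(-1,1,2)],True,col,1)
    L([(i*55,j*65,77) for i,j in((1,1),(1,-1),(-1,-1),(-1,1))],(0,255,0));L([(i*55,j*65,0) for i,j in((1,1),(1,-1),(-1,-1),(-1,1))],(0,255,0))
    for z in(75,84): L([lidpt((i*60,j*71,z),th) for i,j in((1,1),(1,-1),(-1,-1),(-1,1))],(0,0,255))
    for k,col in(('nose',1.75),('near',1.75),('far',1.75)):
      for a,col in((1.45,(255,255,0)),(1.75,(255,0,255))): L([lidpt(clip(k,3.5,z,w,a),th) for z,w in((0,-25),(0,25),(34,25),(34,-25))],col)
    o=(280*4,150*4) if c=='scene' else (270*4,110*4)
    cv2.imwrite(f'pics/fit2_{c}.png',im[o[1]:o[1]+600,o[0]:o[0]+680])
E
python3 fit.py
```

```text
[ 0.5229 -0.1165  1.3589  1.0562] 2.1346381895297486
[[-0.0806 -0.146 ]
 [ 0.1978  0.4656]
 [-0.3151  0.0183]
 [-0.9512  0.1468]
 [ 0.6403 -0.5155]
 [ 0.7876 -0.151 ]
 [-0.2516  0.4749]
 [ 0.6151 -0.1947]
 [-0.3268 -0.0963]
 [-1.2152 -0.0372]]
```

View pics/fit2_scene.png

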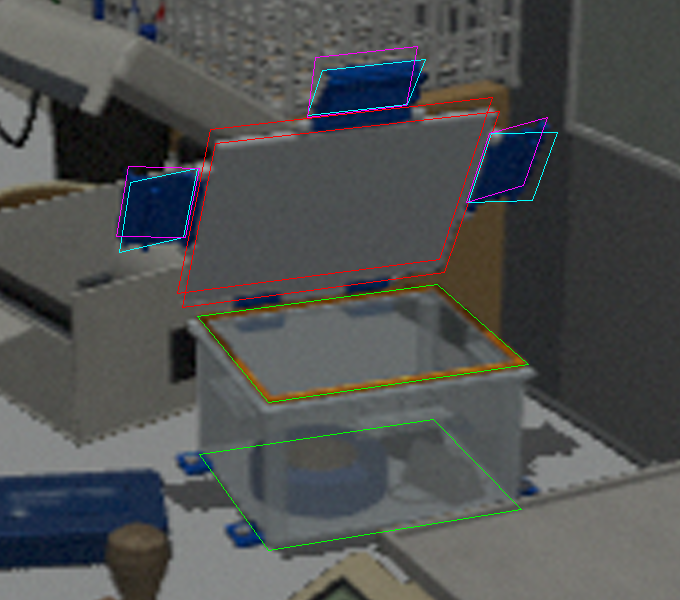

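View pics/fit2_top.png

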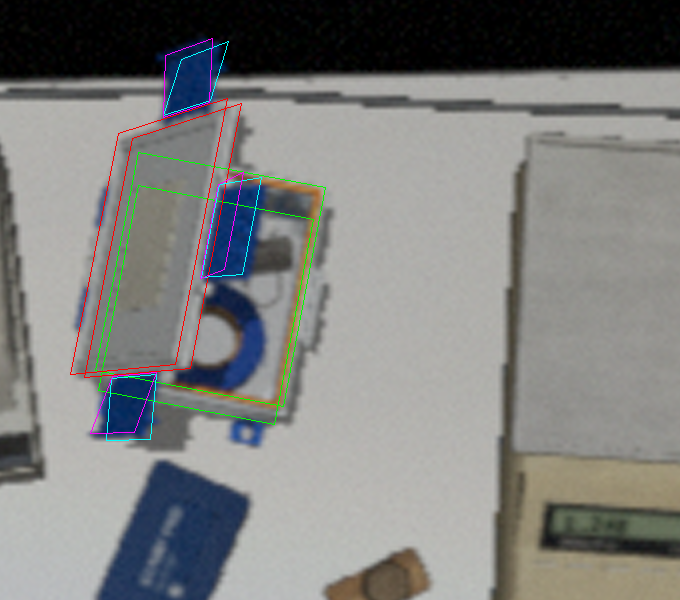

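```bash
python3 -m crank '0 20 -25 0 0 0; 0 40 -45 0 0 0; 0 40 -45 0 0 0; -30 40 -20 0 0 0; -46 34 0 0 0 0' -1 20; python3 -m crank '-46 34 0 0 0 0; -46 34 0 0 0 0; -46 34 0 0 0 0; -46 34 0 0 0 0; -46 34 0 0 0 0';  python3 -m crank '-46 34 0 0 0 0; -46 34 0 0 0 0; -46 34 0 0 0 0;-46 34 0 0 0 0; -30 25 0 0 0 0'
```

```text
time: 1.23
eef_pos: [0.3667, 0.5057, 0.3423]
tcp_rot: [0.817, 0.577, 0.003, -0.0]
contact_force: [1.3, -0.3, 0.2]
opening: -0.004
time: 1.85
eef_pos: [0.448, 0.2306, 0.3397]
tcp_rot: [0.817, 0.577, 0.001, 0.0]
contact_force: [0.2, 0.0, -0.1]
opening: 0.002
time: 2.48
eef_pos: [0.528, -0.0257, 0.3395]
tcp_rot: [0.818, 0.576, 0.0, 0.0]
contact_force: [-0.6, -0.3, 0.1]
opening: 0.0
```

```bash
python3 -m crank '0 0 0 0 0 0.18; 0 0 0 0 0 0.18;0 0 0 0 0 0.18;0 0 0 0 0 0.18;0 0 0 0 0 0.18'; python3 -m crank '0 0 0 0 0 0.18; 0 0 0 0 0 0.18;0 0 0 0 0 0.18; 0 0 0 0 0 0'
cat > st.py <<'E'
from model import *
from scipy.spatial.transform import Rotation as Ro
np.set_printoptions(precision=4,suppress=True)
b=np.load('box.npy')[:3]
def info(target=None):
    s=readout.get_state(); p=s['eef_pos']; R=Ro.from_quat(s['tcp_rot']).as_matrix()
    d=p[:2]-b[:2]; c,sn=np.cos(b[2]),np.sin(b[2])
    pb=np.array([(c*d[0]+sn*d[1])*1e3,(-sn*d[0]+c*d[1])*1e3,p[2]*1e3])
    f=s['contact_force']; fb=[c*f[0]+sn*f[1],-sn*f[0]+c*f[1],f[2]]
    yaw=np.arctan2(R[1,0],R[0,0])
    print('t %.2f box mm'%s['time'],pb.round(1),'F box',np.round(fb,1),'yaw-box %.4f'%(yaw-b[2]),'zax',R[:,2].round(4))
    if target is not None: print('tool shift mm',(R.T@(world(b,target)-p)*1e3).round(1))
if __name__=='__main__':
    import sys; info([float(v) for v in sys.argv[1:4]] if len(sys.argv)>3 else None)
E
python3 st.py 50 0 190
```

```text
time: 3.1
eef_pos: [0.5276, -0.0233, 0.3395]
tcp_rot: [0.987, 0.161, 0.0, 0.0]
contact_force: [-0.0, -0.1, 0.2]
opening: 0.0
time: 3.6
eef_pos: [0.5277, -0.0232, 0.3395]
tcp_rot: [0.995, -0.104, 0.0, 0.0]
contact_force: [0.6, 0.3, -0.6]
opening: 0.004
t 3.60 box mm [ 92.2  15.  339.5] F box [ 0.4 -0.5 -0.6] yaw-box -1.5678 zax [ 0.0003 -0.0001 -1.    ]
tool shift mm [ 14.8  42.3 149.5]
```

```bash
python3 -m crank '5 14 50 0 0 0; 5 14 50 0 0 0; 5 14 40 0 0 0; 0 0 10 0 0 0; 0 0 0 0 0 0'; python3 st.py 27 0 177; python3 -c "
from h import *
snap('b')
import cv2
cv2.imwrite('pics/b1.png',cv2.resize(cv2.imread('pics/b_scene.png')[60:300,260:440],(450,600)))"
```

```text
time: 4.22
eef_pos: [0.5337, -0.0672, 0.1897]
tcp_rot: [0.995, -0.105, -0.0, -0.0]
contact_force: [-0.5, -0.1, 0.8]
opening: -0.002
t 4.22 box mm [ 50.5  -0.2 189.7] F box [-0.2  0.5  0.8] yaw-box -1.5687 zax [-0.0001  0.0003 -1.    ]
tool shift mm [-0.2 23.5 12.7]
```

View pics/b1.png

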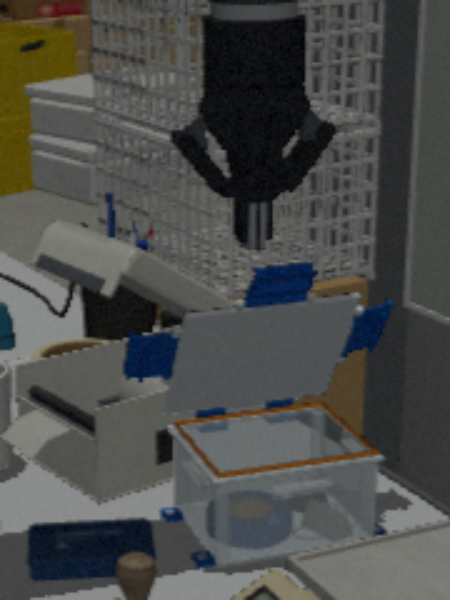

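```bash
python3 -m crank '0 8 6 0 0 0; 0 8 5 0 0 0; 0 4 2 0 0 0; 0 3 0 0 0 0; 0 2 0 0 0 0'; python3 st.py
python3 - <<'E'
from model import *
prev=None
for th in [1.056,.98,.9,.8,.7,.6,.5,.4,.3,.2,.12,.06]:
    p=lidpt((-45,0,84),th)+[11,0,0]
    print(th,p.round(1),None if prev is None else ('dy %.1f dz %.1f'%(-(p-prev)[0],-(p-prev)[2]))); prev=p
E
```

```text
time: 4.95
eef_pos: [0.5284, -0.0921, 0.1764]
tcp_rot: [0.994, -0.105, 0.0, -0.0]
contact_force: [-0.3, -0.3, 0.4]
opening: -0.0
t 4.95 box mm [ 25.   -0.2 176.4] F box [-0.4  0.3  0.4] yaw-box -1.5701 zax [ 0.0002 -0.     -1.    ]
1.056 [ 27.1   0.  176.7] None
0.98 [ 19.7   0.  172.7] dy 7.4 dz 4.0
0.9 [ 12.3   0.  167.9] dy 7.4 dz 4.8
0.8 [  3.7   0.  161.1] dy 8.7 dz 6.8
0.7 [ -4.3   0.  153.5] dy 7.9 dz 7.6
0.6 [-11.4   0.  145.1] dy 7.1 dz 8.4
0.5 [-17.7   0.  136. ] dy 6.3 dz 9.1
0.4 [-23.    0.  126.4] dy 5.3 dz 9.6
0.3 [-27.3   0.  116.2] dy 4.3 dz 10.1
0.2 [-30.6   0.  105.7] dy 3.3 dz 10.5
0.12 [-32.5   0.   97.1] dy 1.9 dz 8.6
0.06 [-33.4   0.   90.6] dy 1.0 dz 6.5
```

```bash
python3 -m crank '0 3 2 0 0 0; 0 4 2 0 0 0; 0 4 2 0 0 0; 0 4 3 0 0 0; 0 4 3 0 0 0'; python3 st.py;  python3 -m crank '0 4 3 0 0 0; 0 4 4 0 0 0; 0 4 4 0 0 0; 0 4 4 0 0 0; 0 4 4 0 0 0'; python3 st.py
```

```text
time: 5.58
eef_pos: [0.5244, -0.1108, 0.1642]
tcp_rot: [0.994, -0.105, 0.0, 0.0]
contact_force: [0.6, -0.0, 1.1]
opening: 0.001
t 5.58 box mm [  5.9  -0.2 164.2] F box [ 0.1 -0.6  1.1] yaw-box -1.5699 zax [ 0.0002 -0.     -1.    ]
time: 6.2
eef_pos: [0.5201, -0.1303, 0.145]
tcp_rot: [0.994, -0.105, -0.0, -0.0]
contact_force: [-0.8, -0.0, 0.6]
opening: 0.001
t 6.20 box mm [-14.   -0.1 145. ] F box [-0.2  0.7  0.6] yaw-box -1.5699 zax [-0.0002  0.0001 -1.    ]
```

```bash
python3 -c "
from h import *
snap('c')
import cv2
cv2.imwrite('pics/c1.png',cv2.resize(cv2.imread('pics/c_scene.png')[100:300,260:440],(540,600)))"; python3 st.py
```

```text
t 6.30 box mm [-14.1   0.3 144.5] F box [0.3 0.  0.6] yaw-box -1.5704 zax [-0.0013  0.0005 -1.    ]
```

View pics/c1.png

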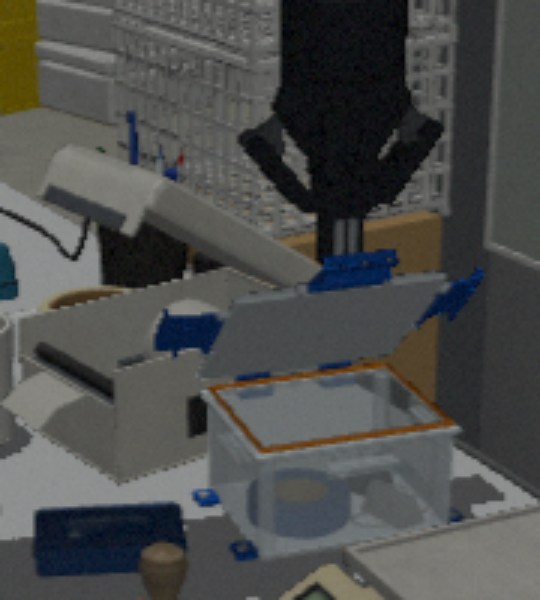

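```bash
python3 -m crank '0 4 5 0 0 0; 0 3 5 0 0 0; 0 3 5 0 0 0; 0 2 5 0 0 0; 0 2 5 0 0 0'; python3 st.py;  python3 -m crank '0 2 5 0 0 0; 0 2 5 0 0 0; 0 1 5 0 0 0; 0 1 4 0 0 0; 0 1 4 0 0 0'; python3 st.py
```

```text
time: 6.92
eef_pos: [0.5172, -0.1439, 0.1199]
tcp_rot: [0.994, -0.105, -0.0, 0.0]
contact_force: [0.9, -0.5, 0.6]
opening: -0.001
t 6.92 box mm [-27.9  -0.1 119.9] F box [-0.3 -1.   0.6] yaw-box -1.5699 zax [-0.0002 -0.0001 -1.    ]
time: 7.55
eef_pos: [0.5158, -0.1506, 0.0971]
tcp_rot: [0.994, -0.105, 0.0, 0.0]
contact_force: [-0.3, 0.5, -0.2]
opening: 0.001
t 7.55 box mm [-34.8  -0.2  97.1] F box [ 0.5  0.4 -0.2] yaw-box -1.5699 zax [ 0. -0. -1.]
```

```bash
python3 -m crank '0 0 2 0 0 0; 0 0 2 0 0 0; 0 0 1 0 0 0; 0 0 1 0 0 0; 0 0 1 0 0 0'; python3 st.py; python3 -m crank '0 0 1 0 0 0; 0 0 1 0 0 0'; python3 st.py
```

```text
time: 8.18
eef_pos: [0.5158, -0.1506, 0.0904]
tcp_rot: [0.994, -0.105, 0.0, 0.0]
contact_force: [-0.5, 0.3, 0.3]
opening: -0.006
t 8.18 box mm [-34.8  -0.2  90.4] F box [0.2 0.6 0.3] yaw-box -1.5699 zax [ 0.0002 -0.0001 -1.    ]
time: 8.43
eef_pos: [0.5158, -0.1506, 0.0883]
tcp_rot: [0.994, -0.105, 0.0, 0.0]
contact_force: [0.3, -0.6, -0.3]
opening: -0.002
t 8.43 box mm [-34.8  -0.2  88.3] F box [-0.5 -0.4 -0.3] yaw-box -1.5699 zax [ 0.0001 -0.0001 -1.    ]
```

```bash
python3 -m crank '0 0 1 0 0 0'; python3 -m crank '0 0 0.7 0 0 0'; python3 -m crank '0 0 0 0 0 0'
```

```text
time: 8.55
eef_pos: [0.5158, -0.1506, 0.0873]
tcp_rot: [0.994, -0.105, 0.0, 0.0]
contact_force: [-0.7, -1.0, -0.8]
opening: -0.004
time: 8.68
eef_pos: [0.5158, -0.1505, 0.0866]
tcp_rot: [0.994, -0.105, -0.0, -0.0]
contact_force: [-0.0, 0.3, 0.5]
opening: 0.003
time: 8.8
eef_pos: [0.5157, -0.1505, 0.0866]
tcp_rot: [0.994, -0.105, -0.0, -0.0]
contact_force: [0.5, -0.2, -0.8]
opening: -0.004
```

```bash
for i in 1; do python3 -m crank '0 0 0.7 0 0 0'; done; python3 -m crank '0 0 0.7 0 0 0'; python3 -m crank '0 0 0.6 0 0 0'
```

```text
time: 8.93
eef_pos: [0.5159, -0.1506, 0.086]
tcp_rot: [0.994, -0.105, 0.0, 0.0]
contact_force: [-0.2, 0.0, -0.4]
opening: 0.0
time: 9.05
eef_pos: [0.5158, -0.1506, 0.0852]
tcp_rot: [0.994, -0.105, 0.0, 0.0]
contact_force: [-0.2, 0.4, 0.6]
opening: -0.002
time: 9.18
eef_pos: [0.5158, -0.1505, 0.0846]
tcp_rot: [0.994, -0.105, -0.0, 0.0]
contact_force: [0.3, -0.8, 0.3]
opening: 0.001
```

```bash
python3 -c "
from h import *
snap('d')
import cv2
cv2.imwrite('pics/d1.png',cv2.resize(cv2.imread('pics/d_scene.png')[150:300,280:440],(640,600)))
cv2.imwrite('pics/d2.png',cv2.resize(cv2.imread('pics/d_top.png')[110:250,250:400],(640,600)))"
```

```text
(no output)
```

View pics/d1.png

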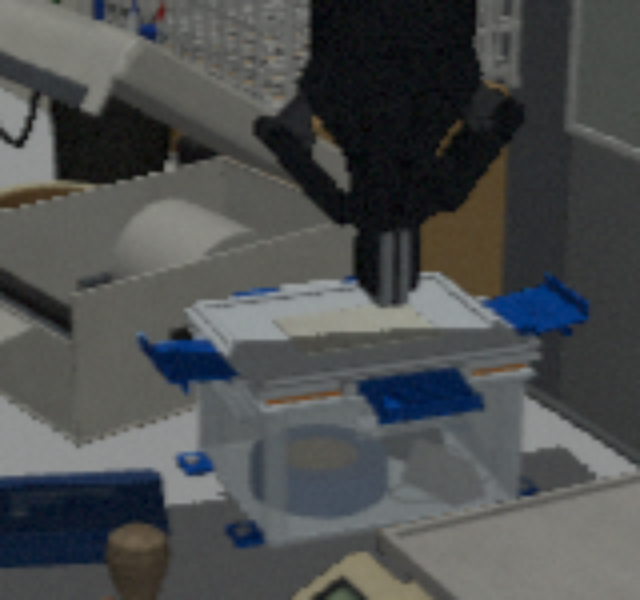

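View pics/d2.png

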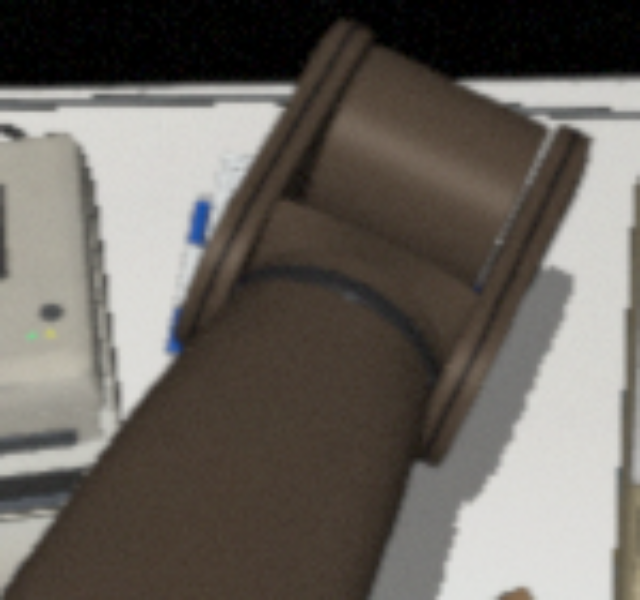

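```bash
python3 -m crank '0 0 0.8 0 0 0';python3 -m crank '0 0 0.5 0 0 0';python3 -m crank '0 0 0.5 0 0 0'
```

```text
time: 9.4
eef_pos: [0.5158, -0.1506, 0.0839]
tcp_rot: [0.994, -0.105, 0.0, 0.0]
contact_force: [0.1, 0.1, -0.0]
opening: 0.004
time: 9.52
eef_pos: [0.5158, -0.1505, 0.0833]
tcp_rot: [0.994, -0.105, -0.0, -0.0]
contact_force: [-0.4, 0.3, -0.5]
opening: 0.001
time: 9.65
eef_pos: [0.5158, -0.1506, 0.0828]
tcp_rot: [0.994, -0.105, 0.0, 0.0]
contact_force: [0.1, 0.6, 1.0]
opening: -0.001
```

```bash
python3 -m crank '0 0 0.5 0 0 0';python3 -m crank '0 0 0.4 0 0 0';python3 -m crank '0 0 0.4 0 0 0'
```

```text
time: 9.78
eef_pos: [0.5158, -0.1506, 0.0823]
tcp_rot: [0.994, -0.105, -0.0, -0.0]
contact_force: [0.5, -0.6, -0.4]
opening: -0.002
time: 9.9
eef_pos: [0.5158, -0.1506, 0.0819]
tcp_rot: [0.994, -0.105, -0.0, 0.0]
contact_force: [0.1, 0.4, -0.6]
opening: -0.001
time: 10.02
eef_pos: [0.5158, -0.1505, 0.0815]
tcp_rot: [0.994, -0.105, -0.0, 0.0]
contact_force: [0.2, 0.1, 0.5]
opening: 0.001
```

```bash
python3 -m crank '0 0 0.4 0 0 0; 0 0 0.4 0 0 0';python3 -m crank '0 0 0.4 0 0 0';python3 -m crank '0 0 0.4 0 0 0'
```

```text
time: 10.28
eef_pos: [0.5158, -0.1505, 0.0807]
tcp_rot: [0.994, -0.105, 0.0, 0.0]
contact_force: [0.7, 0.2, -0.3]
opening: 0.002
time: 10.4
eef_pos: [0.5158, -0.1506, 0.0803]
tcp_rot: [0.994, -0.105, 0.0, 0.0]
contact_force: [-0.5, -0.4, 0.7]
opening: 0.005
time: 10.52
eef_pos: [0.5158, -0.1506, 0.0799]
tcp_rot: [0.994, -0.105, 0.0, 0.0]
contact_force: [-0.8, -0.3, -0.4]
opening: 0.002
```

```bash
python3 -c "
from model import *
snap('e')
import cv2
s=readout.get_state(); b=np.load('box.npy')[:3]
print(proj('scene',s['eef_pos']), s['joint_efforts'],s['contact_force'])
im=cv2.imread('pics/e_scene.png')
im=cv2.resize(im,None,fx=6,fy=6,interpolation=cv2.INTER_CUBIC)
for th,col in((0.028,(0,0,255)),(.1,(0,255,0))):
  for z in(75,84):
    q=np.array([proj('scene',world(b,lidpt((i*60,j*71,z),th)))*6+2.5 for i,j in((1,1),(1,-1),(-1,-1),(-1,1))]); cv2.polylines(im,[q.astype(int).reshape(-1,1,2)],True,col,1)
cv2.circle(im,tuple((proj('scene',s['eef_pos'])*6+2.5).astype(int)),4,(255,0,255),1)
cv2.imwrite('pics/e1.png',im[190*6:290*6,310*6:430*6])"
```

```text
[375.73129284 239.99601205] [-2.99717627e-03 -3.05155635e+01 -2.55468088e+01 -1.90782921e-04
 -2.53523758e-03 -1.31171046e-05] [ 0.1115496   0.17085483 -1.00696101]
```

View pics/e1.png

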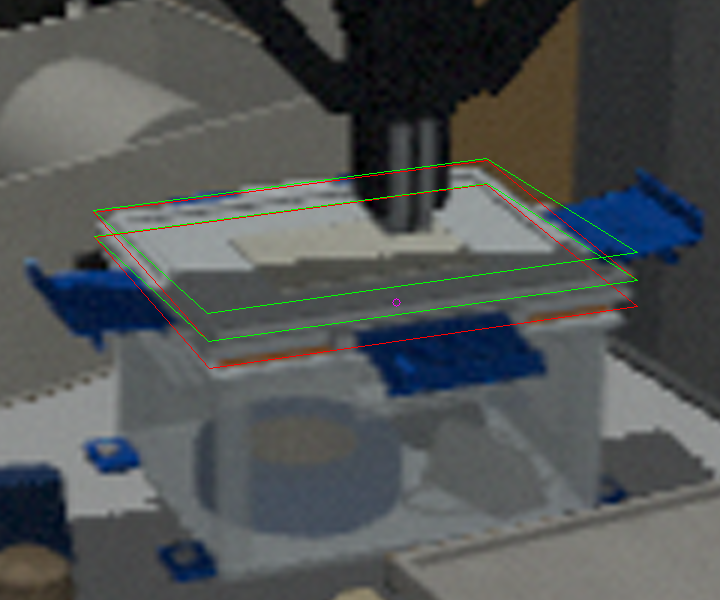

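```bash
python3 -c "
from model import *
b=np.load('box.npy')[:3]
print('b',proj('scene',(0.5337,-.0672,.1897)),'seen 362.8,158')
p=readout.get_state()['eef_pos']
for dz in(0,.01,.02,.03): print(dz,proj('scene',p+[0,0,dz]))
for z in(.08,.085): 
  w=onz('scene',(377.5,228.3),z); print(z,w, w-p)
"
python3 - <<'E'
import cv2
im=cv2.imread('pics/e_scene.png')[200:250,340:420]
cv2.imwrite('pics/e2.png',cv2.resize(im,(800,500),interpolation=cv2.INTER_NEAREST))
E
```

```text
b [360.52839743 171.98253615] seen 362.8,158
0 [375.73129284 239.99601205]
0.01 [375.81975257 235.14788494]
0.02 [375.90885896 230.26431647]
0.03 [375.99861914 225.3449166 ]
0.08 [ 0.55089318 -0.1041911   0.08      ] [0.0351413  0.0463337  0.00013594]
0.085 [ 0.54404952 -0.11421867  0.085     ] [0.02829764 0.03630613 0.00513594]
```

View pics/e2.png

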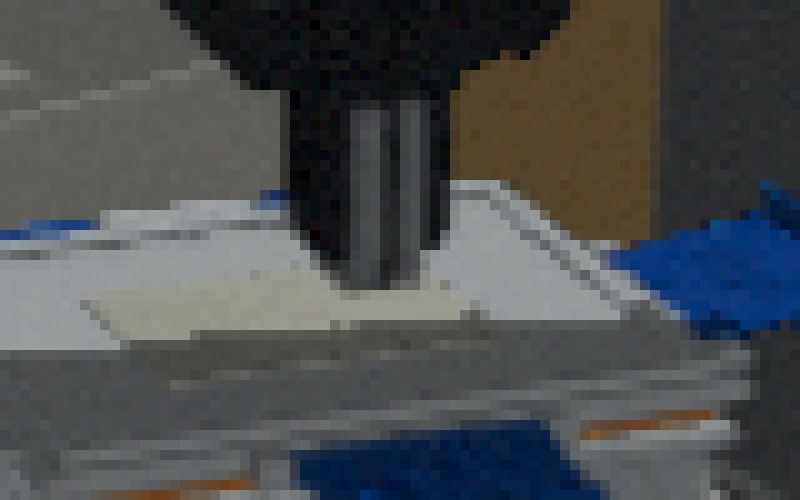

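```bash
python3 -c "
from model import *
print(proj('scene',(0.2262,.636,.2043)),proj('scene',(0.2262,.636,.2173)))
"
python3 - <<'E'
import cv2
im=cv2.imread('pics/a_scene.png')[60:120,80:160]
cv2.imwrite('pics/a5.png',cv2.resize(im,(800,600),interpolation=cv2.INTER_NEAREST))
im=cv2.imread('pics/b_scene.png')[140:200,320:400]
cv2.imwrite('pics/b5.png',cv2.resize(im,(800,600),interpolation=cv2.INTER_NEAREST))
im=cv2.imread('pics/c_scene.png')[150:240,320:440]
cv2.imwrite('pics/c5.png',cv2.resize(im,(800,600),interpolation=cv2.INTER_NEAREST))
E
```

```text
[125.29514079 121.4401951 ] [124.54653942 116.64104708]
```

View pics/a5.png

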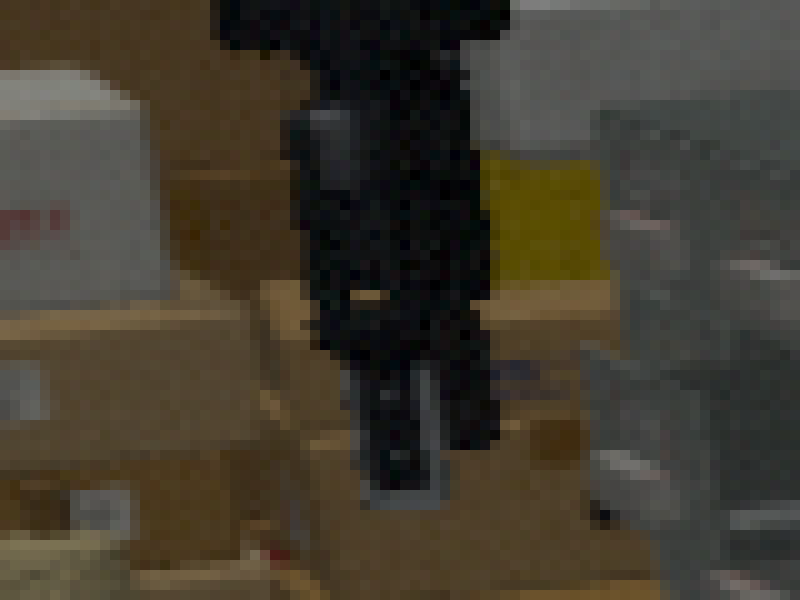

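View pics/b5.png

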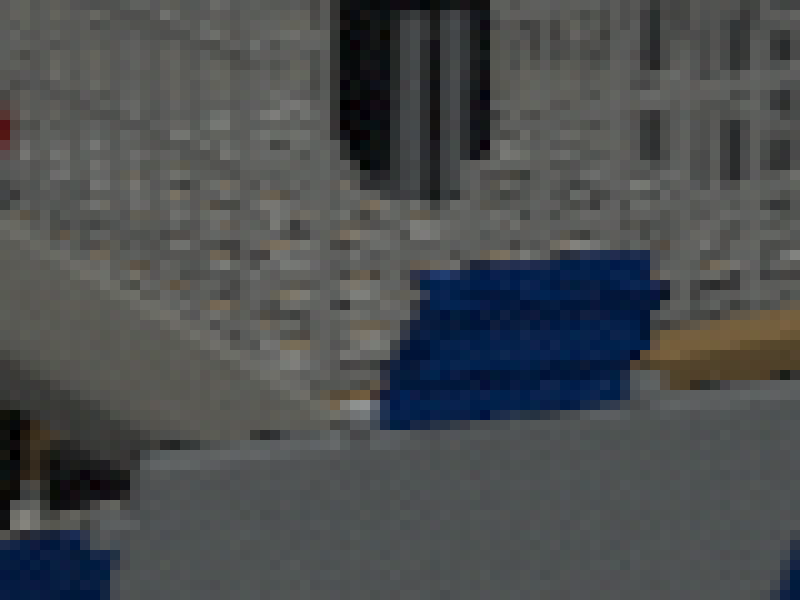

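View pics/c5.png

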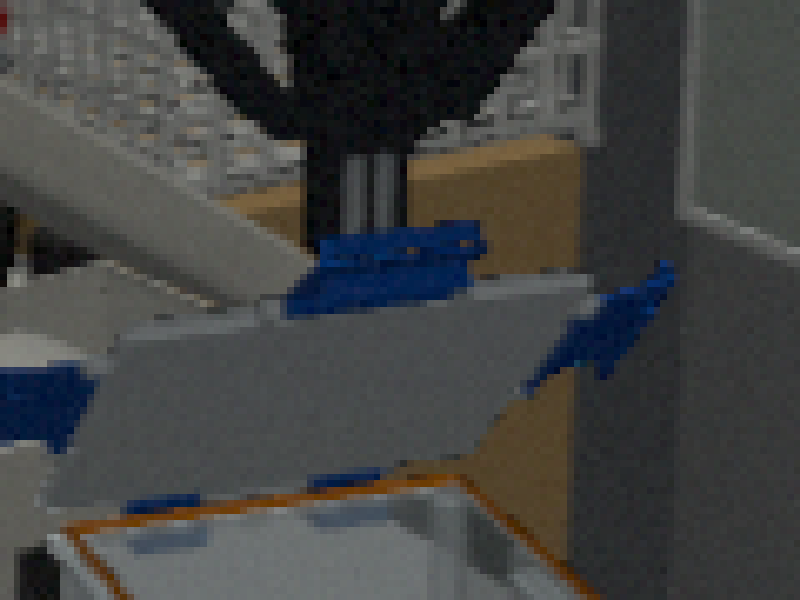

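```bash
python3 -c "
from model import *
b=np.load('box.npy')[:3]
for th in(.5,.55,.6,.65,.7,.75,.8): print(th,proj('scene',world(b,lidpt((-60,71,75),th))),proj('scene',world(b,lidpt((-60,-71,75),th))))
print('seen 337.2 201 ; 409.5 193.5')
for th in(.02,.05,.08,.11): print(th,[proj('scene',world(b,lidpt((-60,-71,z),th))).round(1) for z in(75,84)],[proj('scene',world(b,lidpt((-60,71,z),th))).round(1) for z in(75,84)])
print('TCP c',proj('scene',(.5201,-.1303,.1445)))
"
```

```text
0.5 [341.85803554 219.5342912 ] [413.89465511 210.12247885]
0.55 [341.31134687 216.14704912] [413.3329342  206.84685603]
0.6 [340.7186714 212.7938953] [412.70657449 203.60670905]
0.65 [340.08210291 209.48601289] [412.01780325 200.41275296]
0.7 [339.40390972 206.23433975] [411.26909656 197.27545994]
0.75 [338.68652    203.04950754] [410.46316298 194.20500214]
0.8 [337.93250597 199.94178435] [409.6029257  191.21119773]
seen 337.2 201 ; 409.5 193.5
0.02 [array([415.7, 241.2]), array([415.9, 236.8])] [array([344.5, 251.5]), array([344.4, 247. ])]
0.05 [array([415.8, 239.4]), array([415.9, 234.9])] [array([344.5, 249.7]), array([344.4, 245.1])]
0.08 [array([415.9, 237.5]), array([415.9, 233. ])] [array([344.4, 247.8]), array([344.3, 243.1])]
0.11 [array([415.9, 235.7]), array([415.9, 231.1])] [array([344.4, 245.8]), array([344.2, 241.1])]
TCP c [372.24110771 204.42359781]
```

```bash
python3 -m crank '0 0 1.2 0 0 0; 0 0 1.2 0 0 0; 0 0 1.2 0 0 0; 0 0 1.2 0 0 0; 0 0 1 0 0 0';python3 -m crank '0 0 1 0 0 0; 0 0 1 0 0 0; 0 0 1 0 0 0';python3 -m crank '0 0 1 0 0 0; 0 0 1 0 0 0'; python3 -m crank '0 0 1 0 0 0; 0 0 1 0 0 0'
```

```text
time: 11.25
eef_pos: [0.5157, -0.1505, 0.074]
tcp_rot: [0.994, -0.105, -0.0, -0.0]
contact_force: [0.2, 0.5, 0.6]
opening: -0.004
time: 11.62
eef_pos: [0.5158, -0.1506, 0.0711]
tcp_rot: [0.994, -0.105, -0.0, -0.0]
contact_force: [0.4, -0.7, -0.1]
opening: -0.002
time: 11.88
eef_pos: [0.5158, -0.1506, 0.0691]
tcp_rot: [0.994, -0.105, -0.0, 0.0]
contact_force: [-0.4, -0.3, -0.2]
opening: -0.003
time: 12.12
eef_pos: [0.5158, -0.1506, 0.0671]
tcp_rot: [0.994, -0.105, 0.0, 0.0]
contact_force: [0.6, -0.8, 1.3]
opening: -0.002
```

```bash
python3 -m crank '0 0 1 0 0 0' | sed -n '1,4p;4p' | grep -E 'eef|force'; python3 -m crank '0 0 1 0 0 0'| grep -E 'eef|force'; python3 -m crank '0 0 0.7 0 0 0'| grep -E 'eef|force'; python3 -m crank '0 0 0.7 0 0 0'| grep -E 'eef|force'
```

```text
eef_pos: [0.5158, -0.1506, 0.0661]
contact_force: [-0.1, -0.3, 0.5]
contact_force: [-0.1, -0.3, 0.5]
eef_pos: [0.5158, -0.1506, 0.065]
contact_force: [0.6, -0.0, 0.9]
eef_pos: [0.5158, -0.1506, 0.0644]
contact_force: [0.6, -0.3, -0.2]
eef_pos: [0.5158, -0.1506, 0.0637]
contact_force: [0.1, 0.0, 0.4]
```

```bash
python3 -c "
from h import *
im=optics.read_camera('scene')[:,:,::-1]
cv2.imwrite('pics/f1.png',cv2.resize(im[195:255,330:430],(800,480),interpolation=cv2.INTER_NEAREST))"
```

```text
(no output)
```

View pics/f1.png

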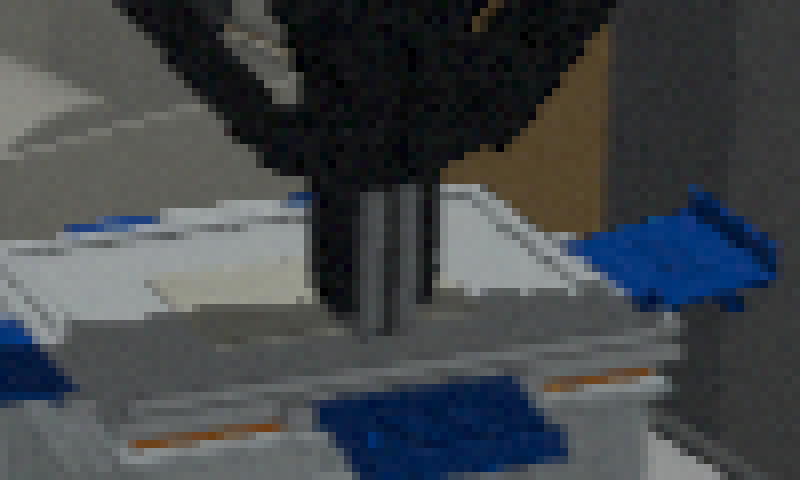

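```bash
for r in 1; do python3 -m crank '0 0 0.6 0 0 0'| grep -E 'eef|force'; done;  python3 -m crank '0 0 0.6 0 0 0'| grep -E 'eef|force'; python3 -m crank '0 0 0.6 0 0 0'| grep -E 'eef|force'; python3 -m crank '0 0 0.5 0 0 0'| grep -E 'eef|force'
```

```text
eef_pos: [0.5158, -0.1506, 0.0632]
contact_force: [0.1, -0.0, -0.4]
eef_pos: [0.5158, -0.1506, 0.0625]
contact_force: [0.4, -0.6, 0.3]
eef_pos: [0.5158, -0.1505, 0.0619]
contact_force: [0.4, -0.3, 0.1]
eef_pos: [0.5158, -0.1505, 0.0614]
contact_force: [-1.0, 0.1, -0.8]
```

```bash
python3 -m crank '0 0 0.6 0 0 0'| grep -E 'eef|force';  python3 -m crank '0 0 0.6 0 0 0'| grep -E 'eef|force'; python3 -m crank '0 0 0.5 0 0 0'| grep -E 'eef|force'; python3 -m crank '0 0 0.5 0 0 0'| grep -E 'eef|force'
```

```text
eef_pos: [0.5158, -0.1506, 0.0608]
contact_force: [-0.0, -0.5, -0.2]
eef_pos: [0.5158, -0.1506, 0.0602]
contact_force: [0.5, 0.3, 0.5]
eef_pos: [0.5158, -0.1506, 0.0597]
contact_force: [0.7, -0.0, -0.9]
eef_pos: [0.5158, -0.1506, 0.0592]
contact_force: [-0.4, -0.1, -0.4]
```

```bash
python3 -m crank '0 0 0.6 0 0 0'| grep -E 'eef|force';  python3 -m crank '0 0 0.6 0 0 0'| grep -E 'eef|force'; python3 -m crank '0 0 0.5 0 0 0'| grep -E 'eef|force'; python3 -m crank '0 0 0.5 0 0 0'| grep -E 'eef|force'; python3 -c "
from model import *
im=optics.read_camera('scene')[:,:,::-1]
print(proj('scene',readout.get_state()['eef_pos']))
cv2.imwrite('pics/g1.png',cv2.resize(im[195:255,330:430],(800,480),interpolation=cv2.INTER_NEAREST))"
```

```text
eef_pos: [0.5158, -0.1505, 0.0586]
contact_force: [0.4, -0.7, 0.7]
eef_pos: [0.5158, -0.1506, 0.058]
contact_force: [-0.4, -0.9, 0.5]
eef_pos: [0.5158, -0.1506, 0.0575]
contact_force: [-0.1, 0.1, 0.1]
eef_pos: [0.5158, -0.1506, 0.0571]
contact_force: [0.4, 0.7, 1.5]
[375.56632587 250.92095776]
```

View pics/g1.png

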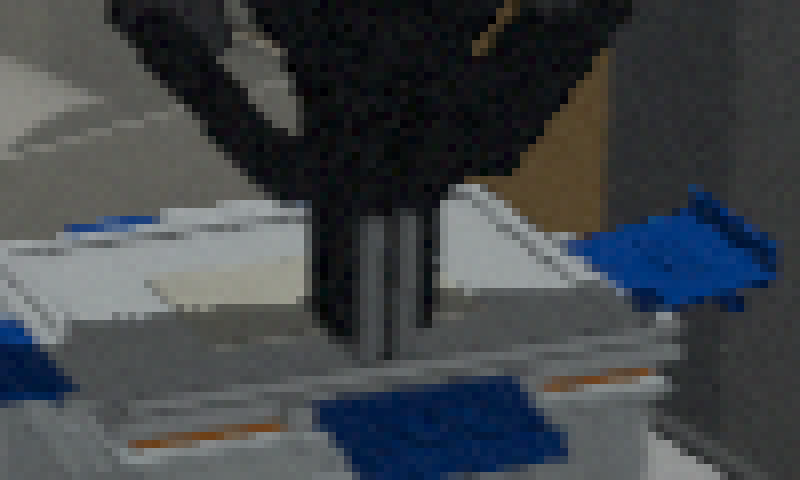

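```bash
python3 -m crank '0 0 0.4 0 0 0'| grep -E 'eef|force';  python3 -m crank '0 0 0.4 0 0 0'| grep -E 'eef|force'; python3 -m crank '0 0 0.4 0 0 0'| grep -E 'eef|force'
```

```text
eef_pos: [0.5158, -0.1506, 0.0569]
contact_force: [-1.3, -0.4, 2.3]
eef_pos: [0.5158, -0.1506, 0.0566]
contact_force: [-2.0, 0.9, 3.6]
eef_pos: [0.5159, -0.1506, 0.0564]
contact_force: [-2.5, -0.9, 4.9]
```

```bash
python3 -m crank '0 0 -3 0 0 0; 0 0 -20 0 0 0; 0 22 -7 0 0 0; 0 24.5 0 0 0 0; 0 0 0 0 0 0'; python3 st.py -81.5 0 70; python3 -c "
from h import *
snap('h')
im=cv2.imread('pics/h_scene.png');cv2.imwrite('pics/h1.png',cv2.resize(im[190:270,310:430],(780,520),interpolation=cv2.INTER_NEAREST))
im=cv2.imread('pics/h_top.png');cv2.imwrite('pics/h2.png',cv2.resize(im[110:250,250:400],(640,600)))"
```

```text
time: 15.22
eef_pos: [0.5059, -0.1971, 0.0857]
tcp_rot: [0.994, -0.106, 0.0, 0.0]
contact_force: [-0.9, 0.6, 0.0]
opening: 0.001
t 15.22 box mm [-82.4  -0.3  85.7] F box [0.4 1.  0. ] yaw-box -1.5721 zax [ 0.0005 -0.0002 -1.    ]
tool shift mm [-0.3 -0.9 15.7]
```

View pics/h1.png

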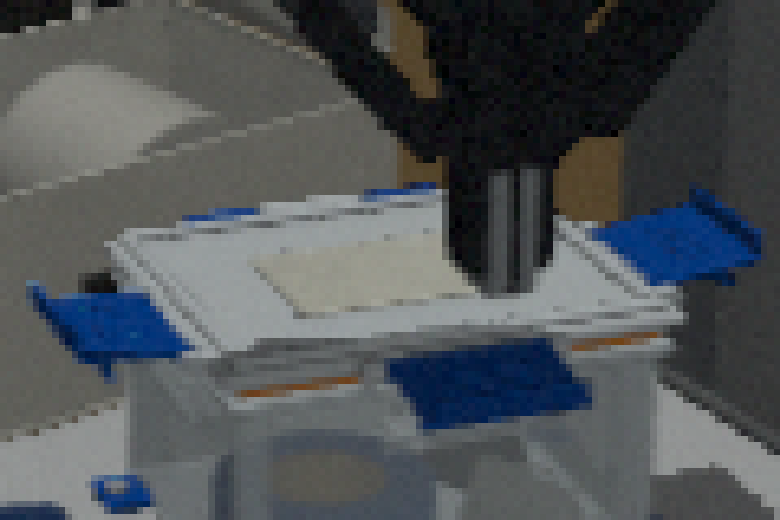

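View pics/h2.png

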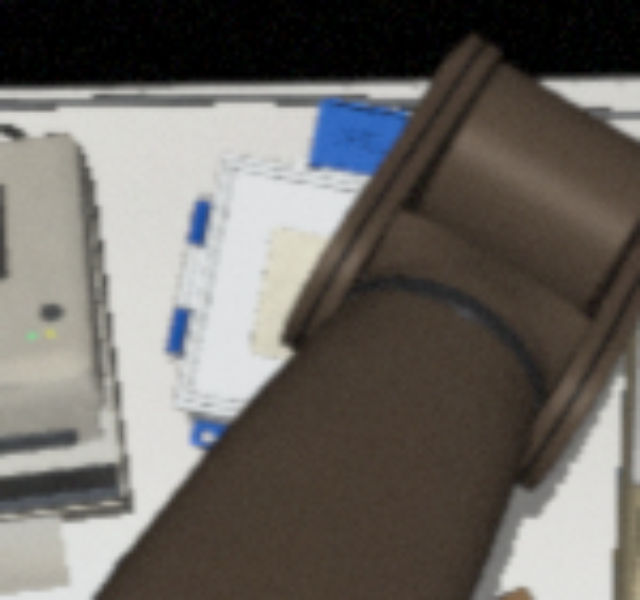

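```bash
python3 -c "
from h import *
p=readout.get_state()['eef_pos']
for d in(0,.02,.022,.024,.026,.028): print(d,proj('scene',p+[0,0,d]))
"; python3 -m crank '0 -1 5 0 0 0; 0 0 5 0 0 0; 0 0 3 0 0 0;0 0 1 0 0 0; 0 0 1 0 0 0'; python3 st.py
```

```text
0 [385.07459871 246.7926707 ]
0.02 [385.33065813 236.70936061]
0.022 [385.35647868 235.69257876]
0.024 [385.3823386  234.67424632]
0.026 [385.40823799 233.65435976]
0.028 [385.43417693 232.63291551]
time: 15.95
eef_pos: [0.5063, -0.195, 0.0708]
tcp_rot: [0.994, -0.105, 0.0, 0.0]
contact_force: [-0.4, -0.5, -0.2]
opening: -0.002
t 15.95 box mm [-80.2  -0.3  70.8] F box [-0.5  0.3 -0.2] yaw-box -1.5698 zax [ 0.0001 -0.     -1.    ]
```

```bash
python3 -m crank '0 1 3 0 0 0; 0 0 3 0 0 0; 0 0 3 0 0 0;0 0 3 0 0 0; 0 0.5 3 0 0 0'; python3 -m crank '0 0.5 2 0 0 0; 0 0.5 2 0 0 0; 0 0.5 2 0 0 0;0 0.5 2 0 0 0; 0 0.5 2 0 0 0' ; python3 st.py; python3 -c "
from h import *
snap('i')
im=cv2.imread('pics/i_scene.png');cv2.imwrite('pics/i1.png',cv2.resize(im[190:270,310:430],(780,520),interpolation=cv2.INTER_NEAREST))"
```

```text
time: 16.58
eef_pos: [0.5059, -0.1965, 0.0556]
tcp_rot: [0.994, -0.105, -0.0, -0.0]
contact_force: [0.1, 0.2, 0.8]
opening: -0.002
time: 17.2
eef_pos: [0.5054, -0.1991, 0.0457]
tcp_rot: [0.994, -0.105, 0.0, 0.0]
contact_force: [0.4, 0.6, -0.2]
opening: -0.002
t 17.20 box mm [-84.4  -0.2  45.7] F box [ 0.7 -0.2 -0.2] yaw-box -1.5699 zax [ 0.     -0.0001 -1.    ]
```

View pics/i1.png

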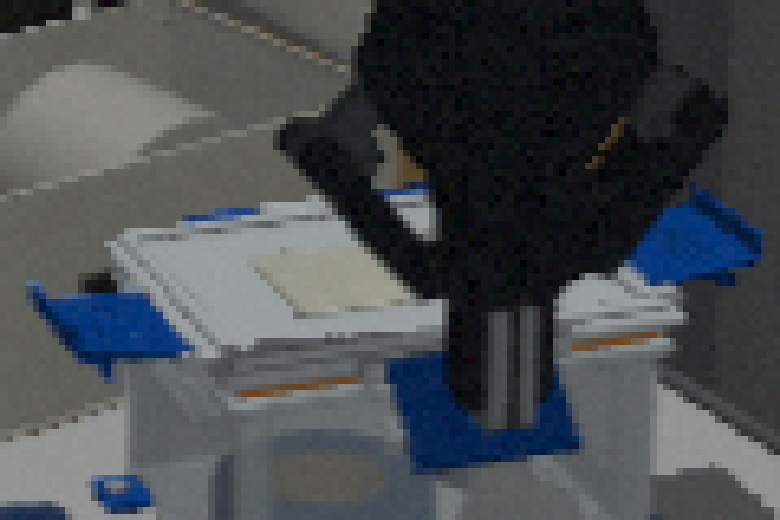

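```bash
python3 -m crank '0 0.5 2 0 0 0; 0 0.5 2 0 0 0; 0 0.5 2 0 0 0;0 0.5 2 0 0 0; 0 0.5 2 0 0 0'; python3 st.py; python3 -m crank '0 0.5 1.2 0 0 0; 0 0.5 1.2 0 0 0; 0 0.2 1.2 0 0 0' |grep force;  python3 -m crank '0 0 1 0 0 0;0 0 1 0 0 0' |grep force; python3 st.py; python3 -c "
from h import *
snap('j')
im=cv2.imread('pics/j_scene.png');cv2.imwrite('pics/j1.png',cv2.resize(im[190:270,310:430],(780,520),interpolation=cv2.INTER_NEAREST))"
```

```text
time: 17.92
eef_pos: [0.5048, -0.2014, 0.0356]
tcp_rot: [0.994, -0.105, -0.0, -0.0]
contact_force: [0.1, -0.3, 0.7]
opening: 0.001
t 17.93 box mm [-86.8  -0.2  35.6] F box [-0.3 -0.2  0.7] yaw-box -1.5699 zax [-0.0001  0.     -1.    ]
contact_force: [0.2, 0.9, 1.2]
contact_force: [0.6, 1.4, 1.6]
t 18.55 box mm [-87.8  -0.3  30.3] F box [ 1.5 -0.2  1.6] yaw-box -1.5699 zax [ 0.0002  0.0002 -1.    ]
```

View pics/j1.png

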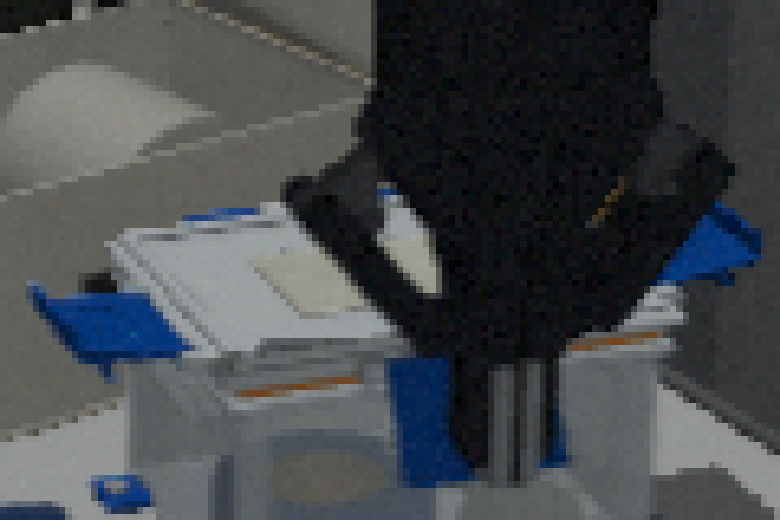

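```bash
python3 -m crank '0 -0.4 0.8 0 0 0; 0 -0.4 0.8 0 0 0'|grep -v opening|grep force; python3 st.py; python3 -m crank '0 -0.6 0.6 0 0 0; 0 -0.6 0.6 0 0 0'|grep force; python3 st.py
```

```text
contact_force: [-0.7, 2.7, 3.8]
t 18.90 box mm [-86.9  -0.3  28.8] F box [2.5 1.2 3.8] yaw-box -1.5701 zax [ 0.0003  0.0004 -1.    ]
contact_force: [-0.6, 0.7, 5.0]
t 19.15 box mm [-86.   -0.4  27.8] F box [0.6 0.7 5. ] yaw-box -1.5697 zax [ 0.0003 -0.0004 -1.    ]
```

```bash
python3 -m crank '0 -0.8 0.6 0 0 0; 0 -0.8 0.6 0 0 0'|grep force; python3 st.py; python3 -m crank '0 -0.8 0.6 0 0 0; 0 -0.8 0.6 0 0 0'|grep force; python3 st.py
```

```text
contact_force: [-1.4, -0.9, 5.4]
t 19.40 box mm [-85.4  -0.5  26.8] F box [-1.1  1.2  5.4] yaw-box -1.5690 zax [-0.0001 -0.0023 -1.    ]
contact_force: [-2.3, -2.8, 4.6]
t 19.65 box mm [-84.5  -0.6  25.7] F box [-3.2  1.7  4.6] yaw-box -1.5686 zax [-0.0002 -0.0037 -1.    ]
```

```bash
python3 -m crank '0 -0.8 0.6 0 0 0; 0 -0.8 0.6 0 0 0'|grep force; python3 st.py; python3 -m crank '0 -0.8 0.6 0 0 0; 0 -0.8 0.6 0 0 0'|grep force; python3 st.py
```

```text
contact_force: [-1.9, -3.3, 4.6]
t 19.90 box mm [-82.8  -0.6  24.4] F box [-3.7  1.2  4.6] yaw-box -1.5691 zax [ 0.0003 -0.0033 -1.    ]
contact_force: [1.0, 0.7, 2.9]
t 20.15 box mm [-79.5  -0.4  22.4] F box [ 0.9 -0.8  2.9] yaw-box -1.5705 zax [ 0.0008  0.0001 -1.    ]
```

```bash
python3 -m crank '0 -0.8 0.5 0 0 0; 0 -0.8 0.4 0 0 0'|grep force; python3 st.py; python3 -m crank '0 -0.8 0.2 0 0 0; 0 -0.8 0.2 0 0 0'|grep force; python3 st.py
```

```text
contact_force: [-1.0, -2.6, 7.2]
t 20.40 box mm [-77.8  -0.5  22.2] F box [-2.8  0.4  7.2] yaw-box -1.5693 zax [ 0.0002 -0.0003 -1.    ]
contact_force: [-3.3, -5.3, 7.6]
t 20.65 box mm [-77.7  -0.5  22.2] F box [-5.9  2.1  7.6] yaw-box -1.5680 zax [-0.0005 -0.0034 -1.    ]
```

```bash
python3 -m crank '0 -0.8 0 0 0 0; 0 -0.5 0 0 0 0'|grep force; python3 st.py; python3 -m crank '0 1 -1 0 0 0; 0 1 -2 0 0 0; 0 0.5 -5 0 0 0; 0 2 -15 0 0 0; 0 2 -25 0 0 0'; python3 -m crank '0 0 -25 0 0 0; 0 0 -5 0 0 -0.18; 0 0 0 0 0 -0.18;0 0 0 0 0 -0.18;0 0 0 0 0 -0.18'; python3 -c "
from h import *
snap('k')
im=cv2.imread('pics/k_scene.png');cv2.imwrite('pics/k1.png',cv2.resize(im[190:270,310:430],(780,520),interpolation=cv2.INTER_NEAREST))"
```

```text
contact_force: [-4.6, -10.4, 5.9]
t 20.90 box mm [-77.7  -0.6  22.2] F box [-11.1   2.3   5.9] yaw-box -1.5673 zax [-0.0008 -0.0057 -1.    ]
time: 21.52
eef_pos: [0.5052, -0.1949, 0.0694]
tcp_rot: [0.994, -0.105, -0.001, -0.001]
contact_force: [0.9, -0.7, 0.1]
opening: -0.002
time: 22.15
eef_pos: [0.5062, -0.1954, 0.1004]
tcp_rot: [0.967, 0.255, 0.001, -0.001]
contact_force: [-0.2, 0.1, 0.2]
opening: 0.002
```

View pics/k1.png

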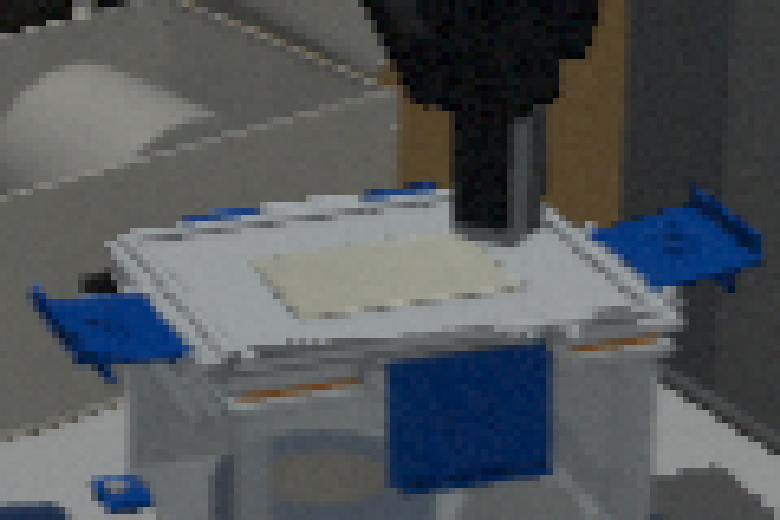

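```bash
python3 -m crank '0 0 0 0 0 -0.18; 0 0 0 0 0 -0.18;0 0 0 0 0 -0.18;0 0 0 0 0 -0.18;0 0 0 0 0 -0.13'; python3 st.py -12 -90.5 80
```

```text
time: 22.88
eef_pos: [0.5061, -0.1958, 0.0999]
tcp_rot: [0.778, 0.629, 0.0, -0.0]
contact_force: [0.0, 0.2, 0.3]
opening: -0.0
t 22.88 box mm [-81.   -0.2  99.9] F box [0.2 0.  0.3] yaw-box 0.0012 zax [ 0.0004  0.0008 -1.    ]
tool shift mm [68.9 90.3 20. ]
```

```bash
python3 -m crank '25 33 0 0 0 0; 30 40 0 0 0 0; 14 17 0 0 0 0; 0 0 10 0 0 0; 0 0 5 0 0 0'; python3 st.py -12 -90.5 80; python3 -c "
from h import *
snap('l')
im=cv2.imread('pics/l_scene.png');cv2.imwrite('pics/l1.png',cv2.resize(im[170:250,320:440],(780,520),interpolation=cv2.INTER_NEAREST))"
```

```text
time: 23.5
eef_pos: [0.607, -0.1474, 0.083]
tcp_rot: [0.778, 0.628, -0.001, -0.001]
contact_force: [0.4, 0.2, -0.5]
opening: -0.006
t 23.50 box mm [-12.5 -88.7  83. ] F box [ 0.3 -0.4 -0.5] yaw-box -0.0012 zax [-0.0026  0.0011 -1.    ]
tool shift mm [0.5 1.8 3. ]
```

View pics/l1.png

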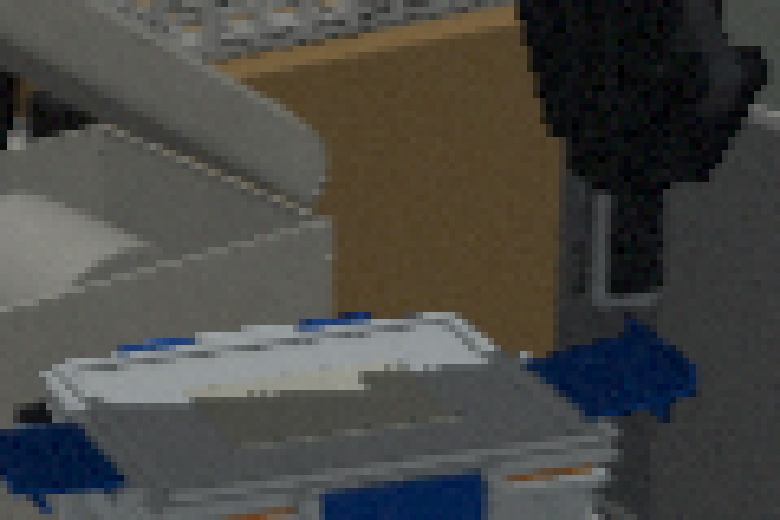

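```bash
python3 -m crank '0 1 3 0 0 0; 0 1 3 0 0 0; 0 0 3 0 0 0;0 0 3 0 0 0; 0 0 3 0 0 0'|grep force; python3 st.py;  python3 -m crank '0 0 3 0 0 0; 0 0 3 0 0 0; 0 0 3 0 0 0;0 0 3 0 0 0; 0 0.5 3 0 0 0'|grep force; python3 st.py
```

```text
contact_force: [-0.1, -0.6, -0.3]
t 24.23 box mm [-12.6 -92.2  69.1] F box [-0.6 -0.  -0.3] yaw-box 0.0001 zax [-0.0001  0.     -1.    ]
contact_force: [0.1, -0.4, 1.8]
t 24.85 box mm [-12.6 -93.   54.5] F box [-0.4 -0.2  1.8] yaw-box 0.0001 zax [ 0.0007 -0.0003 -1.    ]
```

```bash
python3 -m crank '0 0.5 2.5 0 0 0; 0 0.5 2.5 0 0 0; 0 0.5 2.5 0 0 0;0 0.5 2.5 0 0 0; 0 0.5 2.5 0 0 0'|grep force; python3 st.py;  python3 -m crank '0 0.5 2.5 0 0 0; 0 0.5 2 0 0 0; 0 0.5 2 0 0 0;0 0.5 1.5 0 0 0; 0 0 1 0 0 0'|grep force; python3 st.py; python3 -c "
from h import *
snap('m')
im=cv2.imread('pics/m_scene.png');cv2.imwrite('pics/m1.png',cv2.resize(im[170:250,320:440],(780,520),interpolation=cv2.INTER_NEAREST))"
```

```text
contact_force: [0.8, 0.5, 1.4]
t 25.48 box mm [-12.6 -95.3  41.7] F box [ 0.6 -0.7  1.4] yaw-box 0.0001 zax [ 0.0002 -0.0001 -1.    ]
contact_force: [0.6, 0.3, -0.1]
t 26.10 box mm [-12.6 -97.1  32.6] F box [ 0.4 -0.5 -0.1] yaw-box 0.0001 zax [-0.0002  0.0001 -1.    ]
```

View pics/m1.png

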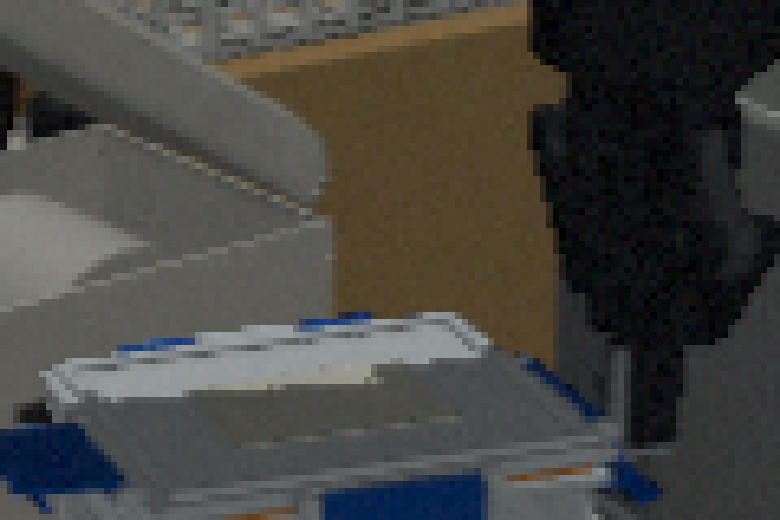

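```bash
python3 -m crank '0 0.3 1.2 0 0 0; 0 0.3 1.2 0 0 0'|grep force;  python3 -m crank '0 0 1 0 0 0;0 0 1 0 0 0'|grep force; python3 st.py;  python3 -m crank '0 -0.4 0.8 0 0 0; 0 -0.4 0.8 0 0 0'|grep force; python3 st.py
```

```text
contact_force: [-0.1, 0.4, 0.6]
contact_force: [-0.6, 0.4, -0.1]
t 26.70 box mm [-12.6 -97.8  28.4] F box [ 0.3  0.6 -0.1] yaw-box 0.0001 zax [ 0.0001 -0.     -1.    ]
contact_force: [0.8, 0.2, 0.5]
t 26.95 box mm [-12.6 -97.   26.8] F box [ 0.3 -0.8  0.5] yaw-box 0.0001 zax [ 0.0001 -0.     -1.    ]
```

```bash
python3 -m crank '0 -0.3 0.8 0 0 0; 0 -0.3 0.8 0 0 0'|grep force; python3 st.py;  python3 -m crank '0 -0.3 0.8 0 0 0; 0 -0.3 0.8 0 0 0'|grep force; python3 st.py
```

```text
contact_force: [0.9, 0.1, 0.2]
t 27.20 box mm [-12.5 -96.4  25.2] F box [ 0.2 -0.8  0.2] yaw-box 0.0001 zax [-0.  0. -1.]
contact_force: [-2.0, 0.6, 5.1]
t 27.45 box mm [-12.6 -95.6  24. ] F box [0.2 2.1 5.1] yaw-box 0.0002 zax [-0.0009  0.0002 -1.    ]
```

```bash
python3 -m crank '0 -0.6 0.6 0 0 0; 0 -0.6 0.6 0 0 0'|grep force; python3 st.py; python3 -m crank '0 -0.8 0.6 0 0 0; 0 -0.8 0.6 0 0 0'|grep force; python3 st.py
```

```text
contact_force: [-2.7, 0.7, 6.4]
t 27.70 box mm [-12.6 -94.6  23.3] F box [0.2 2.8 6.4] yaw-box 0.0002 zax [-0.0003 -0.     -1.    ]
contact_force: [-1.6, 0.5, 7.5]
t 27.95 box mm [-12.6 -93.6  22.6] F box [0.1 1.7 7.5] yaw-box 0.0001 zax [ 0.0011 -0.0004 -1.    ]
```

```bash
python3 -m crank '0 -0.8 0.6 0 0 0; 0 -0.8 0.6 0 0 0'|grep force; python3 st.py; python3 -m crank '0 -0.8 0.6 0 0 0; 0 -0.8 0.6 0 0 0'|grep force; python3 st.py
```

```text
contact_force: [-0.8, 1.2, 8.1]
t 28.20 box mm [-12.6 -93.3  22.4] F box [1.  1.  8.1] yaw-box -0.0000 zax [ 0.0041 -0.0011 -1.    ]
contact_force: [0.4, 1.0, 9.0]
t 28.45 box mm [-12.6 -92.9  22. ] F box [ 1.1 -0.2  9. ] yaw-box -0.0003 zax [ 0.0069 -0.0017 -1.    ]
```

```bash
python3 -m crank '0 -0.8 0.6 0 0 0'|grep force; python3 -m crank '0 -0.8 0.6 0 0 0'|grep force; python3 st.py; python3 -m crank '0 -0.8 0.6 0 0 0'|grep force; python3 st.py
```

```text
contact_force: [1.4, 1.7, 10.2]
contact_force: [1.7, 1.1, 10.0]
t 28.70 box mm [-12.6 -92.1  21.3] F box [ 1.5 -1.4 10. ] yaw-box -0.0004 zax [ 0.0088 -0.0022 -1.    ]
contact_force: [1.4, 2.2, 9.9]
t 28.82 box mm [-12.6 -91.6  20.9] F box [ 2.4 -0.9  9.9] yaw-box -0.0005 zax [ 0.0095 -0.0023 -1.    ]
```

```bash
python3 -m crank '0 -0.8 0.5 0 0 0'|grep force; python3 -m crank '0 -0.8 0.5 0 0 0'|grep force; python3 st.py; python3 -m crank '0 -0.8 0.5 0 0 0'|grep force; python3 st.py
```

```text
contact_force: [2.4, 2.1, 11.2]
contact_force: [0.8, 2.4, 11.6]
t 29.07 box mm [-12.6 -90.1  20.1] F box [ 2.5 -0.3 11.6] yaw-box -0.0004 zax [ 0.0095 -0.0024 -1.    ]
contact_force: [2.1, 1.3, 12.2]
t 29.20 box mm [-12.6 -89.7  20. ] F box [ 1.7 -1.7 12.2] yaw-box -0.0005 zax [ 0.0102 -0.0027 -0.9999]
```

```bash
python3 -m crank '0 -0.8 0 0 0 0'|grep force; python3 -m crank '0 -0.8 0 0 0 0'|grep force; python3 st.py; python3 -m crank '0 -0.8 0 0 0 0'|grep force; python3 st.py
```

```text
contact_force: [5.3, 1.7, 8.9]
contact_force: [8.0, 1.4, 7.4]
t 29.45 box mm [-12.6 -89.8  20.1] F box [ 3.1 -7.5  7.4] yaw-box -0.0009 zax [ 0.0151 -0.0039 -0.9999]
contact_force: [10.0, 0.2, 4.8]
t 29.57 box mm [-12.7 -89.9  20.2] F box [ 2.3 -9.7  4.8] yaw-box -0.0012 zax [ 0.0175 -0.0045 -0.9998]
```

```bash
python3 -m crank '0 1.2 -1 0 0 0; 0 0.8 -2 0 0 0; 0 0.5 -4 0 0 0; 0 1 -15 0 0 0; 0 2 -25 0 0 0'|grep eef; python3 -m crank '0 0 -40 0 0 0; 0 -60 0 0 0 0; 0 -60 0 0 0 0; 0 -40 0 0 0 0; 0 0 0 0 0 0'; python3 st.py; python3 -c "
from h import *
snap('n')
im=cv2.imread('pics/n_scene.png');cv2.imwrite('pics/n1.png',cv2.resize(im[170:270,320:440],(720,600),interpolation=cv2.INTER_NEAREST))
im=cv2.imread('pics/n_top.png');cv2.imwrite('pics/n2.png',cv2.resize(im[110:250,250:400],(640,600)))"
```

```text
eef_pos: [0.6067, -0.1473, 0.0614]
time: 30.82
eef_pos: [0.4474, -0.1126, 0.1013]
tcp_rot: [0.778, 0.628, -0.0, -0.001]
contact_force: [0.3, -0.6, 0.5]
opening: -0.002
t 30.82 box mm [-12.   74.7 101.3] F box [-0.5 -0.4  0.5] yaw-box -0.0004 zax [-0.0015  0.0009 -1.    ]
```

View pics/n1.png

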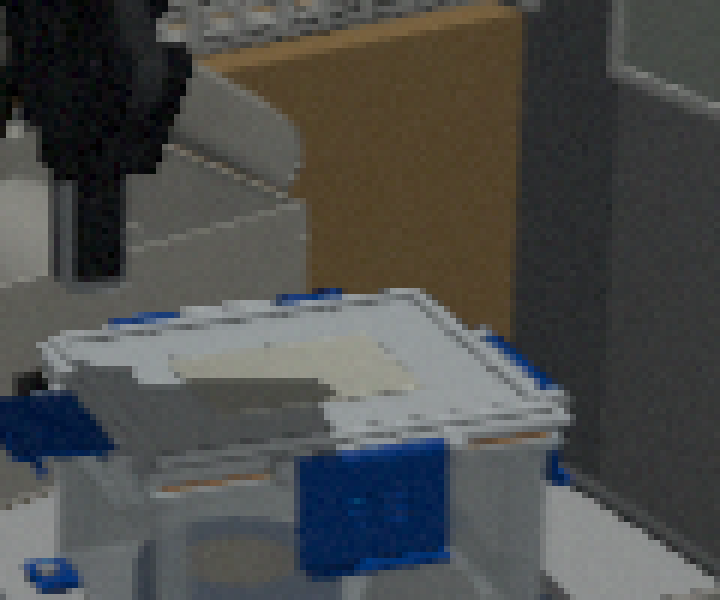

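View pics/n2.png

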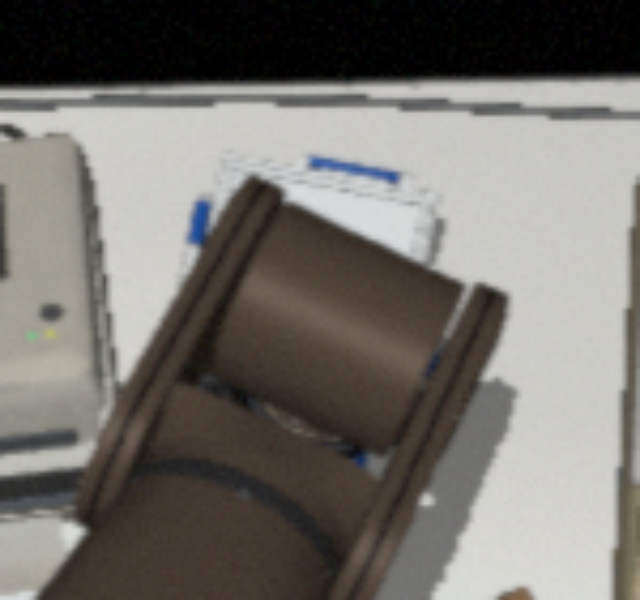

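```bash
cat > ov.py <<'E'
from model import *
import sys
b=np.load('box.npy')[:3]
def ov(src,dst,cam,crop,sc,angs):
    im=cv2.imread(src); im=cv2.resize(im,None,fx=sc,fy=sc,interpolation=cv2.INTER_NEAREST)
    for k,a,col in angs:
        for d in (3.5,10):
          pts=[lidpt(clip(k,d,z,w,a),.015) for z,w in(((0,-25),(0,25),(34,25),(34,-25)) if d==3.5 else ((31.5,-25),(31.5,25),(34,25),(34,-25)))]
          q=np.array([(proj(cam,world(b,p))+.5)*sc for p in pts]); cv2.polylines(im,[q.astype(int).reshape(-1,1,2)],True,col,1)
    x,y,w,h=[v*sc for v in crop]; cv2.imwrite(dst,im[y:y+h,x:x+w])
E
python3 -c "
from ov import *
A=[(k,a,c) for k in('nose','far') for a,c in((0,(0,255,0)),(.2,(0,0,255)))]
ov('pics/n_scene.png','pics/n3.png','scene',(350,200,80,60),10,A)
ov('pics/n_top.png','pics/n4.png','top',(300,135,60,45),12,A)"
```

```text
(no output)
```

View pics/n3.png

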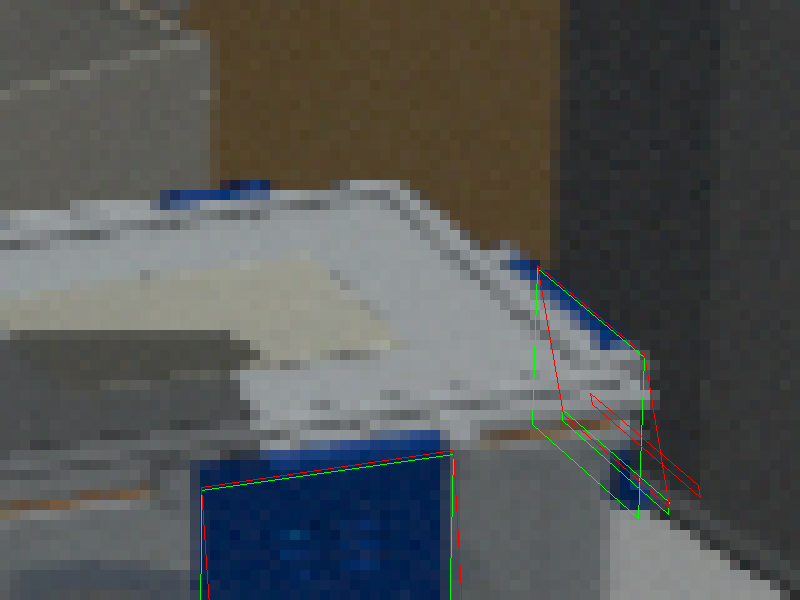

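View pics/n4.png

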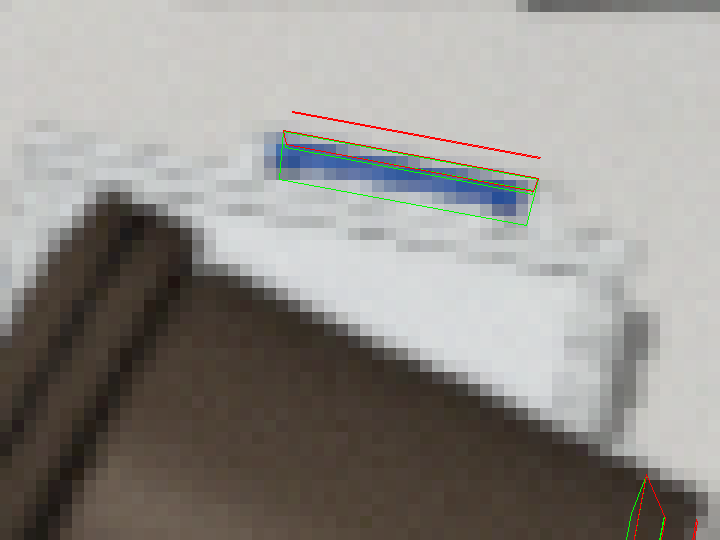

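```bash
python3 -m crank '0 -8 0 0 0 0; 0 -8 10 0 0 0; 0 0 12 0 0 0; 0 0 5 0 0 0; 0 0 5 0 0 0'|grep force; python3 st.py -12 90.5 60;  python3 -m crank '0 0 3 0 0 0; 0 0 3 0 0 0; 0 0 3 0 0 0;0 0 3 0 0 0; 0 -0.5 3 0 0 0'|grep force; python3 st.py; python3 -c "
from h import *
snap('o')
im=cv2.imread('pics/o_scene.png');cv2.imwrite('pics/o1.png',cv2.resize(im[170:270,290:410],(720,600),interpolation=cv2.INTER_NEAREST))"
```

```text
contact_force: [0.4, -0.3, -0.2]
t 31.55 box mm [-12.6  87.9  69.9] F box [-0.2 -0.5 -0.2] yaw-box 0.0001 zax [-0.0005  0.0003 -1.    ]
tool shift mm [ 0.6 -2.6  9.9]
contact_force: [-0.3, 0.3, 0.2]
t 32.17 box mm [-12.6  88.3  55.5] F box [0.3 0.4 0.2] yaw-box 0.0002 zax [ 0.0003 -0.0002 -1.    ]
```

View pics/o1.png

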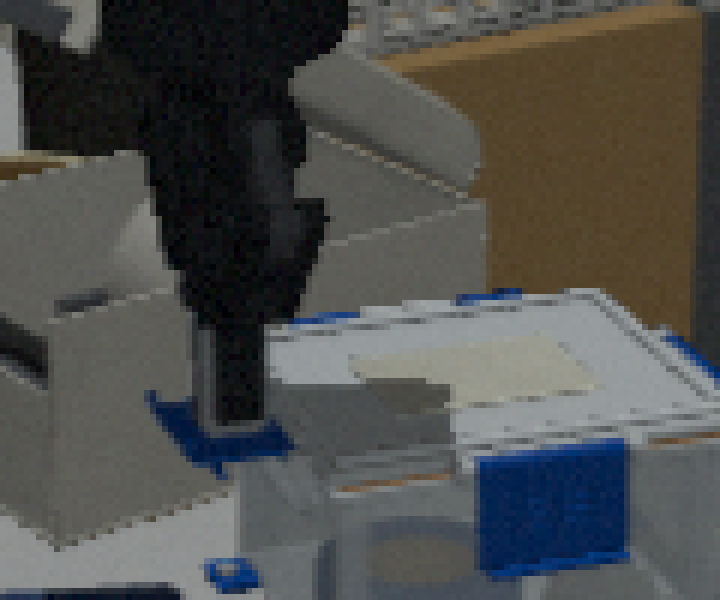

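```bash
python3 -m crank '0 -2 0 0 0 0; 0 -1.5 1 0 0 0; 0 -0.6 2.5 0 0 0;0 -0.5 2.5 0 0 0; 0 -0.5 2.5 0 0 0'|grep force; python3 st.py;  python3 -m crank '0 -0.7 2.5 0 0 0; 0 -0.6 2.5 0 0 0; 0 -0.6 2.5 0 0 0;0 -0.6 2.5 0 0 0; 0 -0.6 2.5 0 0 0'|grep force; python3 st.py
```

```text
contact_force: [0.3, 0.1, 0.1]
t 32.90 box mm [-12.6  93.5  46.9] F box [ 0.2 -0.3  0.1] yaw-box 0.0001 zax [-0.     -0.0001 -1.    ]
contact_force: [-0.5, -0.0, -0.4]
t 33.52 box mm [-12.6  96.7  34.3] F box [-0.1  0.4 -0.4] yaw-box 0.0001 zax [-0.0002  0.0001 -1.    ]
```

```bash
python3 -m crank '0 -0.6 1.5 0 0 0; 0 -0.5 1.5 0 0 0;0 0 1.2 0 0 0'|grep force; python3 st.py;  python3 -m crank '0 0 1.2 0 0 0; 0 0.3 1 0 0 0'|grep force; python3 st.py; python3 -m crank '0 0.3 0.8 0 0 0; 0 0.3 0.8 0 0 0'|grep force; python3 st.py
```

```text
contact_force: [-0.3, -0.0, 0.4]
t 33.90 box mm [-12.6  97.7  30.2] F box [-0.1  0.3  0.4] yaw-box 0.0001 zax [-0.0001  0.     -1.    ]
contact_force: [-0.9, -0.1, -0.8]
t 34.15 box mm [-12.6  97.4  28.1] F box [-0.2  0.8 -0.8] yaw-box 0.0001 zax [ 0. -0. -1.]
contact_force: [-0.9, 0.6, 0.6]
t 34.40 box mm [-12.6  96.7  26.5] F box [0.3 1.  0.6] yaw-box 0.0001 zax [ 0.0001 -0.     -1.    ]
```

```bash
python3 -m crank '0 0.3 0.8 0 0 0; 0 0.3 0.8 0 0 0'|grep force; python3 st.py; python3 -m crank '0 0.3 0.8 0 0 0; 0 0.3 0.7 0 0 0'|grep force; python3 st.py; python3 -c "
from h import *
im=optics.read_camera('scene')[:,:,::-1];cv2.imwrite('pics/p1.png',cv2.resize(im[170:270,290:410],(720,600),interpolation=cv2.INTER_NEAREST))"
```

```text
contact_force: [-0.3, -0.4, 0.7]
t 34.65 box mm [-12.6  96.2  24.9] F box [-0.5  0.2  0.7] yaw-box 0.0002 zax [-0.  0. -1.]
contact_force: [-0.5, -0.3, 1.2]
t 34.90 box mm [-12.6  95.2  23.6] F box [-0.4  0.4  1.2] yaw-box 0.0000 zax [ 0.0007 -0.0002 -1.    ]
```

View pics/p1.png

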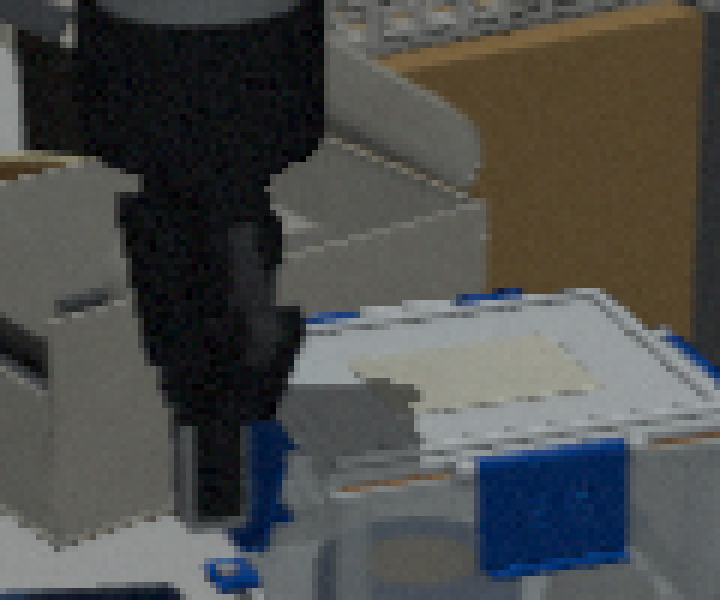

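```bash
python3 -m crank '0 0.6 0.8 0 0 0; 0 0.6 0.8 0 0 0'|grep force; python3 st.py; python3 -m crank '0 0.8 0.6 0 0 0; 0 0.8 0.6 0 0 0'|grep force; python3 st.py
```

```text
contact_force: [0.3, 0.6, 3.6]
t 35.20 box mm [-12.7  93.6  22.3] F box [ 0.7 -0.2  3.6] yaw-box -0.0000 zax [ 0.0017 -0.0006 -1.    ]
contact_force: [0.5, 0.9, 5.8]
t 35.45 box mm [-12.7  91.9  21.3] F box [ 1.  -0.4  5.8] yaw-box -0.0001 zax [ 0.0016 -0.0006 -1.    ]
```

```bash
python3 -m crank '0 0.8 0.6 0 0 0; 0 0.8 0.6 0 0 0'|grep force; python3 st.py; python3 -m crank '0 0.8 0.6 0 0 0; 0 0.8 0.6 0 0 0'|grep force; python3 st.py
```

```text
contact_force: [0.2, 1.4, 9.2]
t 35.70 box mm [-12.7  90.4  20.3] F box [1.4 0.1 9.2] yaw-box 0.0000 zax [ 0.0011 -0.0004 -1.    ]
contact_force: [-4.5, 2.0, 14.7]
t 35.95 box mm [-12.8  88.7  19.6] F box [ 1.   4.8 14.7] yaw-box 0.0003 zax [ 0.0007 -0.0004 -1.    ]
```

```bash
python3 -m crank '0 0.8 -0.3 0 0 0'|grep force; python3 st.py; python3 -m crank '0 0.8 -0.3 0 0 0'|grep force; python3 st.py
```

```text
contact_force: [-5.7, 1.7, 13.0]
t 36.08 box mm [-12.8  88.8  19.7] F box [ 0.5  6.  13. ] yaw-box 0.0008 zax [-0.0016  0.     -1.    ]
contact_force: [-7.2, 1.4, 12.8]
t 36.20 box mm [-12.7  88.9  19.7] F box [-0.1  7.3 12.8] yaw-box 0.0010 zax [-0.0038  0.0005 -1.    ]
```

```bash
python3 -m crank '0 0.8 -0.5 0 0 0; 0 0.5 -0.5 0 0 0'|grep force; python3 st.py; python3 -m crank '0 -1 -1.5 0 0 0; 0 -0.8 -2 0 0 0; 0 -0.5 -4 0 0 0; 0 -1 -15 0 0 0; 0 -2 -30 0 0 0'|grep eef;python3 -m crank '0 0 -50 0 0 0; -40 0 -40 0 0 0;-60 0 -10 0 0 0; -60 0 0 0 0 0; -60 0 0 0 0 0'|grep eef; python3 -c "
from ov import *
snap('q')
A=[(k,a,c) for k in('nose','far','near') for a,c in((0,(0,255,0)),(.2,(0,0,255)))]
ov('pics/q_scene.png','pics/q3.png','scene',(325,200,105,75),7,[])
ov('pics/q_top.png','pics/q4.png','top',(285,135,75,75),8,[])
ov('pics/q_top.png','pics/q5.png','top',(285,135,75,75),8,A)"
```

```text
contact_force: [-8.2, -0.5, 9.5]
t 36.45 box mm [-12.7  89.1  19.8] F box [-2.3  7.9  9.5] yaw-box 0.0012 zax [-0.0067  0.0012 -1.    ]
eef_pos: [0.4294, -0.109, 0.0725]
eef_pos: [0.3838, -0.3266, 0.1742]
```

View pics/q3.png

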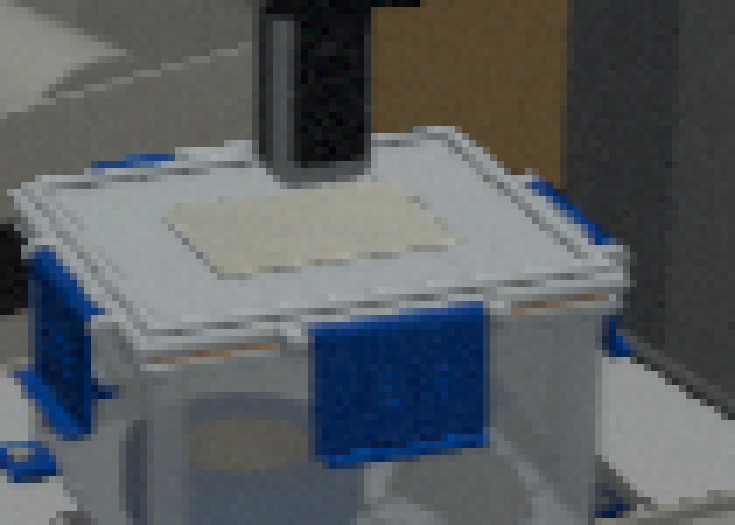

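View pics/q4.png

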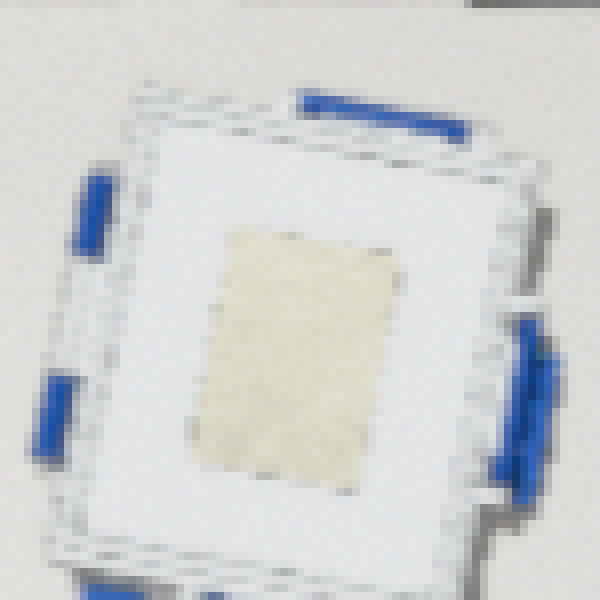

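View pics/q5.png

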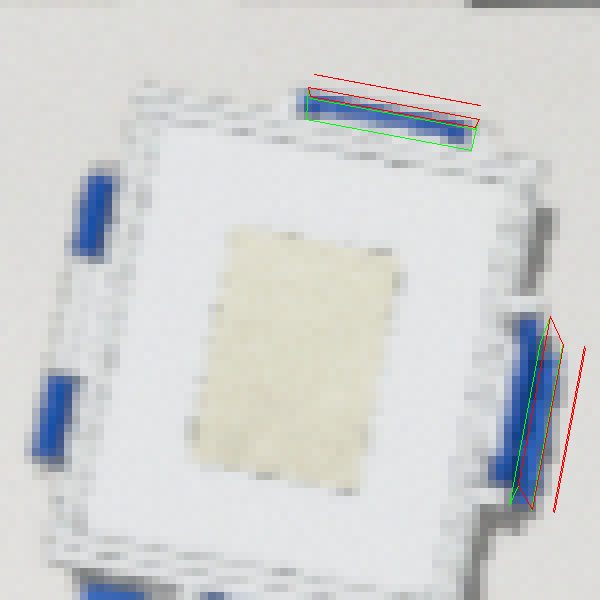

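```bash
python3 -c "
from ov import *
A=[(k,a,c) for k in('near','nose') for a,c in((0,(0,255,0)),(.2,(0,0,255)))]
ov('pics/q_scene.png','pics/r3.png','scene',(318,215,70,60),11,A)
ov('pics/q_top.png','pics/r4.png','top',(275,180,80,60),10,A)"
```

```text
(no output)
```

View pics/r3.png

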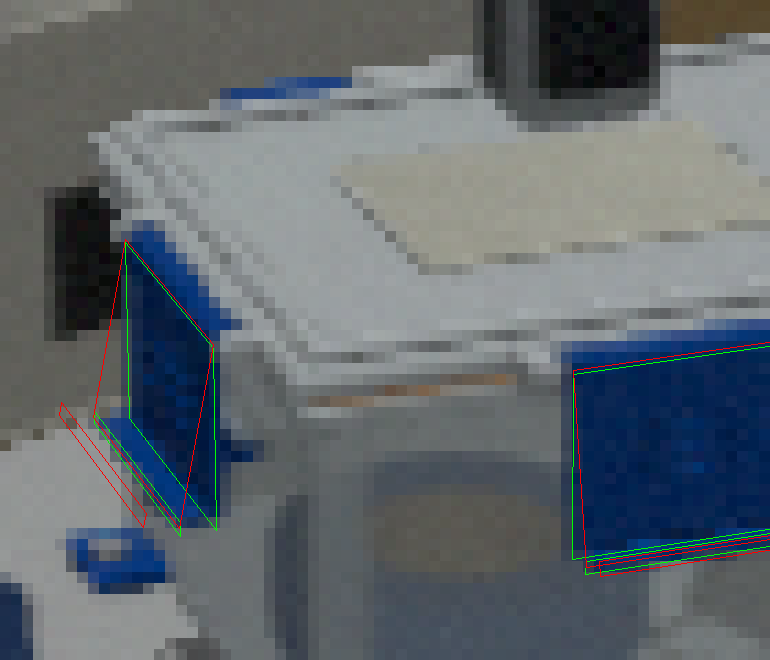

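View pics/r4.png

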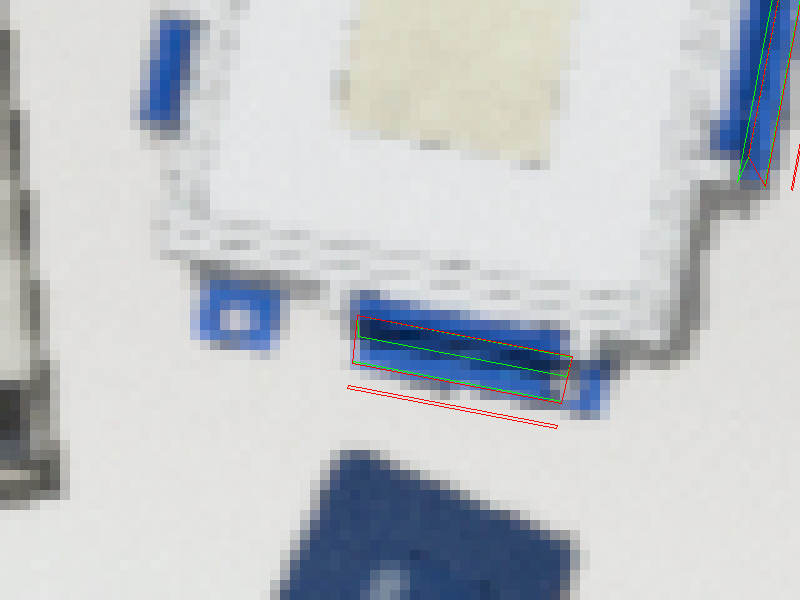

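Run:
```python
from model import *
b=np.load('box.npy')[:3]
h=cv2.imread('pics/h_scene.png',0);k=cv2.imread('pics/k_scene.png',0);q=cv2.imread('pics/q_scene.png',0)
x,y,w,hh=401,233,20,9   # far nose corner; near one
for (x,y,w,hh) in ((400,232,20,10),(340,240,14,12)):
  t=cv2.resize(h[y:y+hh,x:x+w],None,fx=8,fy=8,interpolation=cv2.INTER_CUBIC)
  for n,im in(('k',k),('q',q)):
    s=cv2.resize(im[y-4:y+hh+4,x-3:x+w+3],None,fx=8,fy=8,interpolation=cv2.INTER_CUBIC)
    r=cv2.matchTemplate(s,t,cv2.TM_CCOEFF_NORMED);_,v,_,l=cv2.minMaxLoc(r);print(n,(x,y),'score %.3f'%v,'shift px',l[0]/8-3,l[1]/8-4)
for th in(.028,.022,.015,.005): print(th,proj('scene',world(b,lidpt((-60,-71,84),th))))
for n in('h','n','q'):
  im=cv2.imread(f'pics/{n}_scene.png'); hsv=cv2.cvtColor(im,cv2.COLOR_BGR2HSV); m=cv2.inRange(hsv,(5,100,60),(25,255,255)); print(n,m[235:252,396:416].sum()//255,m[240:258,340:366].sum()//255)
  print(im[236:248,405].tolist())
```

```text
k (400, 232) score 0.920 shift px 0.125 0.5
q (400, 232) score 0.970 shift px 0.0 1.0
k (340, 240) score 0.923 shift px 0.25 0.625
q (340, 240) score 0.567 shift px 2.5 3.625
0.028 [415.91044353 236.30703258]
0.022 [415.9053472  236.68320974]
0.015 [415.89809319 237.12093483]
0.005 [415.88528936 237.74405971]
h 13 18
[[158, 157, 150], [149, 148, 143], [107, 103, 101], [150, 149, 144], [129, 125, 123], [84, 90, 93], [22, 66, 112], [134, 136, 131], [114, 112, 107], [98, 98, 94], [96, 96, 90], [94, 95, 88]]
n 8 7
[[156, 153, 149], [153, 152, 144], [145, 143, 137], [103, 103, 98], [148, 145, 140], [120, 120, 116], [81, 87, 91], [85, 101, 116], [103, 104, 101], [97, 96, 91], [92, 90, 85], [96, 94, 90]]
q 0 1
[[161, 159, 154], [156, 155, 152], [156, 155, 148], [104, 103, 98], [152, 151, 146], [134, 130, 126], [98, 97, 95], [92, 107, 121], [109, 110, 107], [102, 100, 95], [99, 97, 91], [98, 96, 91]]
```

Run:
```python
from h import *
def pos(n,c='top'): return [(np.round(np.array(r['xy'])*[640,480],1).tolist(),round(r['p'],2)) for r in optics.recognise(c,n)]
for n in('mug_mid','ink_pad_mid','rubber_stamp_mid'): print(n,pos(n,'top'))
a=cv2.imread('pics/a_top.png');q=cv2.imread('pics/q_top.png')
for n,(x,y,w,h) in {'ink':(293,222,42,50),'stamp':(350,244,30,25),'mug':(196,226,46,48)}.items():
    r=cv2.matchTemplate(q,a[y:y+h,x:x+w],cv2.TM_CCOEFF_NORMED);_,v,_,l=cv2.minMaxLoc(r);print(n,(x,y),l,round(v,3))
print(readout.get_state()['contact_force'])
```

```text
mug_mid [([212.8, 250.2], 0.94)]
ink_pad_mid [([311.6, 251.3], 0.82)]
rubber_stamp_mid [([366.4, 258.6], 0.54)]
ink (293, 222) (293, 222) 0.997
stamp (350, 244) (147, 217) 0.661
mug (196, 226) (196, 226) 0.999
[-0.10881577  0.39703456  0.2540915 ]
```

Run:
```python
import cv2
a=cv2.imread('pics/a_top.png')[220:290,320:420];q=cv2.imread('pics/q_top.png')[220:290,320:420]
cv2.imwrite('pics/s.png',cv2.resize(cv2.hconcat([a,q]),(800,280)))
```

```text
(no output)
```

View pics/s.png

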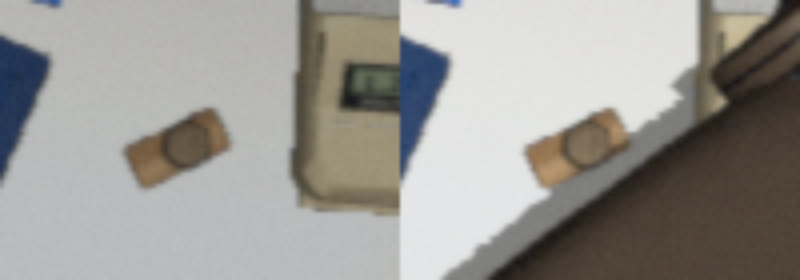

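The stamp has not moved; it only sits beside the arm's shadow now. I am handing the job in.

```bash
python3 -c "
from plant import readout,ctrl
print(readout.get_state()['time']); print(ctrl.sign_off())"
```

```text
37.95
the job is handed in; nothing more can be done
None
```

I swung the lid shut onto its seal and folded all three clips (nose, far, near) down and in until each reached a firm stop. The job was handed in at about 38 s; no verdict was reported.

**Lid:** measured from how far its nose edge dropped in the picture, about 1 px, the angle is roughly 0.012 rad, against the 0.022 limit. That match was good at the far nose corner. At the near corner it failed, with a low score, so I did not use it.

**Clips:** overlays of the box model show all three clips hanging close to vertical, and none falls near the 0.2 rad outline I drew for comparison. The nose clip gave a clear snap. The far and near clips went in without a sharp one, so for them I rely on the firm stop and the overlays.

**Force:** the highest reading I saw on the box was about 15.5 N in total, pressing in the near clip. I only read the force at the end of each move.

**Bystanders:** the mug and ink pad match the first picture to the pixel. The stamp's picture match failed because of the arm's shadow, but side by side it stands where it stood. At hand-in the arm was clear of everything.

**Disagreements:**
- The fingertip turned out to be about 25 mm above the reported TCP, seen in the pictures and confirmed by contact. I corrected for it by touch.
- The lid ended lower than that tip height alone would explain, for a reason I did not find. I pressed it onto its seal at about 5 N before starting on the clips.

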